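Swap the flat battery packs for the charged ones

TASK

The radio and the work lamp have run flat (one red bar), and the two packs on the chargers are full (four green bars): swap them, so that the full large pack runs the radio, the full small pack runs the lamp, and each flat pack stands in the charger of its own size, all fully home in their bays. Every bay is taken, so stand a pack upright on a free spot of the bench while you change over; lower the packs in rather than dropping them, keep them upright, and leave the mug and the tin standing where they are.

Things in the scene. Friction and masses are not known exactly. Their poses are not given: they have to be found in the camera images.
- large_charger: Black charger with orange trim; bay 80 x 50 mm inside, flared to 92 x 62 at its mouth; bay floor 12, deck top 36 mm above the bench. Origin on the bench under the bay centre; x along its long side, front to back; y along its short side; z up. Deck 112 x 112 mm; behind it a ribbed box 48 mm high reaches to x = 103 mm. Holds the full large pack at the start.
- radio: Black workshop radio with orange corners; in its low front deck: bay 80 x 50 mm inside, flared to 92 x 62 at its mouth; bay floor 12, deck top 36 mm above the bench. Origin on the bench under the bay centre; x along its long side, front to back; y along its short side; z up. Deck 112 x 112 mm; behind it the speaker box, 165 mm wide, 112 mm high, x = 60 to 133 mm. Holds the flat large pack.
- work_lamp: LED work lamp with blue trim; in its low front deck: bay 56 x 36 mm inside, flared to 68 x 48 at its mouth; bay floor 12, deck top 36 mm above the bench. Origin on the bench under the bay centre; x along its long side, front to back; y along its short side; z up. Deck 96 x 100 mm; behind it the white, leaning lamp head, 172 mm wide, 106 mm high, x = 55 to 142 mm. Holds the flat small pack.
- small_charger: Black charger with blue trim; bay 56 x 36 mm inside, flared to 68 x 48 at its mouth; bay floor 12, deck top 36 mm above the bench. Origin on the bench under the bay centre; x along its long side, front to back; y along its short side; z up. Deck 88 x 100 mm; behind it a ribbed box 48 mm high reaches to x = 91 mm. Holds the full small pack at the start.
- large_full_pack: Large orange and black pack with four green bars on top, at the start in the orange charger. Body 80 x 50 mm, from 26 to 88 mm above its underside; foot below it 74 x 44 mm; about 0.4 kg. Origin at the centre of the underside; x along the long side, y the short side (grip across y), z up. Fits either way round. Seated: origin 12 mm above the bench, 3 mm play each side.
- large_flat_pack: Large orange and black pack with one red bar and three dark on top, at the start in the radio. Body 80 x 50 mm, from 26 to 88 mm above its underside; foot below it 74 x 44 mm; about 0.4 kg. Origin at the centre of the underside; x along the long side, y the short side (grip across y), z up. Fits either way round. Seated: origin 12 mm above the bench, 3 mm play each side.
- small_full_pack: Small blue and black pack with four green bars on top, at the start in the blue charger. Body 56 x 36 mm, from 26 to 88 mm above its underside; foot below it 50 x 30 mm; about 0.25 kg. Origin at the centre of the underside; x along the long side, y the short side (grip across y), z up. Fits either way round. Seated: origin 12 mm above the bench, 3 mm play each side.
- small_flat_pack: Small blue and black pack with one red bar and three dark on top, at the start in the lamp. Body 56 x 36 mm, from 26 to 88 mm above its underside; foot below it 50 x 30 mm; about 0.25 kg. Origin at the centre of the underside; x along the long side, y the short side (grip across y), z up. Fits either way round. Seated: origin 12 mm above the bench, 3 mm play each side.
- coffee_mug: Bystander, to be left alone: white mug with dark stripes, 90 mm high, round body of 86 mm diameter centred 16 mm from the origin along its y; the handle reaches to y = -60 mm. Origin on its underside; z up.
- tin: Bystander, to be left alone: round tin of wood stain with a red label, 78 mm across and 78 mm high. Origin at the centre of its underside; z up.
Mind the look-alikes: they are no part of the job. What is shaped like the large_flat_pack but turquoise is not meant.

How it is judged:
At the end, for the whole second after the job is handed in: Full large pack in the radio, flat large in the orange charger, full small in the lamp, flat small in the blue charger: each within 8 mm of bay centre, 4 mm of its floor, 0.08 rad of upright and 0.2 rad of its line, released, at rest. Mug and tin upright within 30 mm of their start (horizontal distance between large_full_pack and radio below 0.008 m and z of large_full_pack in the frame of radio between 0.008 and 0.016 m and angle between each of large_full_pack, large_flat_pack, small_full_pack, small_flat_pack's own z axis and vertical below 0.08 rad and angle between the x axis of large_full_pack and the x axis of radio, either way round below 0.2 rad and linear speed of each of large_full_pack, large_flat_pack, small_full_pack, small_flat_pack below 0.02 m/s and angular speed of each of large_full_pack, large_flat_pack, small_full_pack, small_flat_pack below 0.1 rad/s and horizontal distance between large_flat_pack and large_charger below 0.008 m and z of large_flat_pack in the frame of large_charger between 0.008 and 0.016 m and angle between the x axis of large_flat_pack and the x axis of large_charger, either way round below 0.2 rad and horizontal distance between small_full_pack and work_lamp below 0.008 m and z of small_full_pack in the frame of work_lamp between 0.008 and 0.016 m and angle between the x axis of small_full_pack and the x axis of work_lamp, either way round below 0.2 rad and horizontal distance between small_flat_pack and small_charger below 0.008 m and z of small_flat_pack in the frame of small_charger between 0.008 and 0.016 m and angle between the x axis of small_flat_pack and the x axis of small_charger, either way round below 0.2 rad and distance of each of coffee_mug, tin from where it was at the start of the episode below 0.03 m and angle between each of coffee_mug, tin's own z axis and vertical below 0.1 rad); the robot touches nothing.
It fails at once if a battery pack is tipped over (angle between any of large_full_pack, large_flat_pack, small_full_pack, small_flat_pack's own z axis and vertical above 0.7 rad).
It fails at once if a pack is dropped into its new bay (faster than 0.6 m/s within the last 5 cm) ((horizontal distance between large_full_pack and radio below 0.02 m and z of large_full_pack in the frame of radio below 0.062 m and linear speed of large_full_pack above 0.6 m/s) or (horizontal distance between large_flat_pack and large_charger below 0.02 m and z of large_flat_pack in the frame of large_charger below 0.062 m and linear speed of large_flat_pack above 0.6 m/s) or (horizontal distance between small_full_pack and work_lamp below 0.02 m and z of small_full_pack in the frame of work_lamp below 0.062 m and linear speed of small_full_pack above 0.6 m/s) or (horizontal distance between small_flat_pack and small_charger below 0.02 m and z of small_flat_pack in the frame of small_charger below 0.062 m and linear speed of small_flat_pack above 0.6 m/s)).
It fails at once if the mug or the tin is shoved away (over 30 mm) or knocked over (distance of any of coffee_mug, tin from where it was at the start of the episode above 0.03 m or angle between any of coffee_mug, tin's own z axis and vertical above 0.5 rad).
It also fails if it takes over 115 s, if anything falls off the work surface, if the arm or the gripper's body presses on something with over 40 N, if the wrist force passes 120 N, or if a joint passes its speed limit or range.

ROBOT

A 6-joint arm with a two-finger parallel gripper is mounted at the origin on a cart in front of the work surface, level with it; the furniture and walls round the work are solid. World frame = base frame: x ahead of the robot, y to its left, z up, the work surface at z = 0. Lengths are in m, angles in rad, forces in N, time in s.
With the tool pointing down it reaches from about 0.35 to 0.975 m from the base axis. Payload 4.9 kg.
Tool frame: the origin (TCP) lies midway between the tips of the shut fingers; the grasp point (between the pads) lies 19 mm behind it; z points along the fingers, y is the line along which they close (so a half turn about z gives the same grasp; the last joint's range is limited). The gripper opens to 85 mm and grips with 20 to 120 N. Pads are 22 mm wide; open, the fingers measure 114 mm over their backs; the gripper's body (76 mm by 85 mm) begins 54 mm behind the grasp point. The pads swing forward as they close: fully open they stand 13 mm farther back than shut.
Start: joints at [-1.304, 0.053, 1.613, -0, 1.476, -0.119], TCP at [0.235, -0.579, 0.195] pointing down, gripper open.
Joint ranges: [-3.01, 3.01], [-1.01, 2.22], [0.06, 2.58], [-1.02, 4.17], [0.09, 2.62], [-3.14, 3.14]. Speed limits (rad/s): [2.57, 2.57, 3.14, 3.14, 3.14, 3.14].

INTERFACE

Orientations are given as a unit quaternion [w, x, y, z].
In Python, from plant import manip gives the robot as it stands.
- The arm moves only by the tool move_arm, never from a script. Its argument "increments" is one flat list of numbers, 5 for each row, row after row: the shift along the tool's x, y, z in mm, then the turn about the tool's z in rad, then the opening, from 0 (shut) to 1 (fully open). In form: [tx, ty, tz, spin, jaw, tx, ty, tz, spin, jaw, ...]. A call has 1 to 8 rows; each row shifts and turns the commanded pose from where the row before left it, along the tool's axes as they then stand; what a row does not reach is not made up. A row lasts 1/12 s, in which the tool goes at most 41.7 mm and 7.16 degrees, less where a joint would pass 70% of its speed; a pose out of reach is approached as far as the arm can. A call with a gripper value outside its range is refused whole. The fingers move at their own pace and stop on an object; the grip force is fixed at half the most. Time passes only in rows, so rows that do not move let the fingers close. It gives the time, the measured TCP pose, the force, the opening and the grip force at its end, in the units of the state.
- manip.state(): the state, without advancing time (a new reading comes with each control period).
- manip.grab_frame(name): name is "scene" or "top" or "wrist"; returns a dict with "image" (420x560x3 uint8, blue, green, red), "fov_y" (degrees; the focal length in pixels is half the picture's height over the tangent of half this angle, whatever the lens; pixels are square), "cx", "cy" (the principal point, pixels), "eye" and "rotation" of the camera in the world; the wrist camera has in their place "T_tool_cam" (4x4, takes a point from camera to tool coordinates, whose origin is the TCP and whose axes are the flange's). Camera axes: x right, y down, z forward; pixel columns grow to the right and rows downward; lengths in m; the calibration is good to about 2 mm. A picture is of the moment at which its call begins: read the wrist's pose just before it. There is no depth.
- manip.job_done(): hands the job in; it is judged then, once.
The state is a dict: "time": time; "joint_pos": joint angles; "joint_vel": joint speeds; "joint_efforts": joint torques, N m; "tool_pos": TCP position; "tool_rot": TCP orientation; "contact_force": force on the tool from outside, world axes, zero at the start; "ft_torque": the same for the moment, N m; "gripper_width": opening from 0.0 (shut) to 1.0 (fully open); "grasp_force": force on a finger pad.
Only numpy, scipy, OpenCV 4.12 (cv2) and the standard library are available. Lean on these libraries where they do the work, as an engineer would, in place of code of your own. Each camera call takes 0.05 s, during which the arm holds its last target. There are 200 camera calls.

## Working session

There is one attempt and no reset: what is moved stays moved. The work goes in short steps, Python scripts to look and compute and a tool call to move; the robot and the scene stay as the last step left them, time stands still between calls to the robot, and variables do not carry over. Pictures are saved under pics/ and viewed, at most 18 in all, crops included, and the job is handed in when it is done.

Besides the shell and the picture viewer there is one more tool, called after "Call:" as name(argument=value, ...), one argument or row to a line, values as JSON. move_arm: Moves the arm, as the interface text tells. Its arguments: {"type":"object","properties":{"increments":{"type":"array"}},"required":["increments"]}

```bash
mkdir -p pics; ls
python3 - <<'E'
from plant import manip
import cv2,pickle,numpy as np
np.set_printoptions(precision=4,suppress=True)
s=manip.state();print(s)
for n in("top","scene"):
    f=manip.grab_frame(n);cv2.imwrite(f"pics/{n}0.png",f["image"]);pickle.dump(f,open(f"{n}0.pkl","wb"))
    print(n,{k:v for k,v in f.items() if k!="image"})
E
```

```text
pics
{'time': 0.0, 'joint_pos': array([-1.304 ,  0.0534,  1.6143, -0.    ,  1.476 , -0.119 ]), 'joint_vel': array([-0.0012,  0.002 ,  0.0001,  0.0007, -0.0003, -0.0004]), 'joint_efforts': array([ -0.0001, -39.368 , -37.0176,  -0.0002,   0.007 ,   0.    ]), 'tool_pos': array([ 0.235 , -0.5784,  0.1938]), 'tool_rot': array([-0.001 ,  0.9815,  0.1917, -0.0001]), 'contact_force': array([-0.4853,  0.3307, -0.3949]), 'ft_torque': array([-0.0287,  0.0022,  0.0036]), 'grasp_force': 0.0, 'gripper_width': 0.9987469456191795}
top {'fov_y': 55.63847023595009, 'cx': 272.1849424027847, 'cy': 211.4189197507032, 'eye': array([0.4088, 0.0024, 0.9896]), 'rotation': array([ 0.0339, -0.7053,  0.7074, -0.0325])}
scene {'fov_y': 46.167492970324844, 'cx': 284.3196288747671, 'cy': 207.2893877667939, 'eye': array([-0.0452,  0.9579,  0.8884]), 'rotation': array([ 0.1203, -0.2411,  0.8632, -0.4269])}
```

View pics/top0.png

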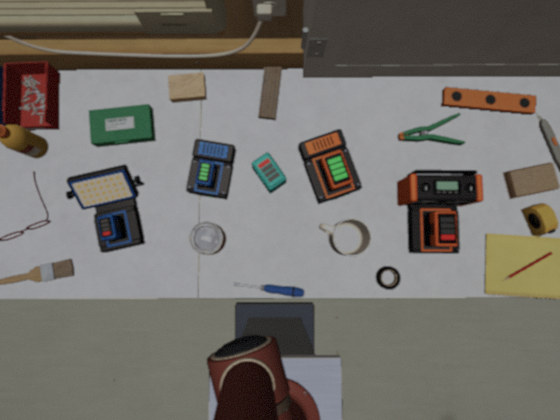

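View pics/scene0.png

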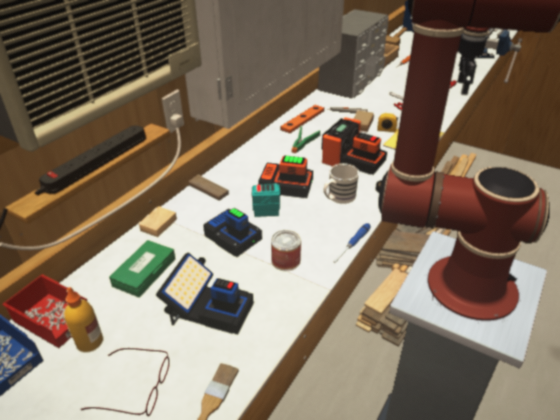

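The top view shows the lamp with its pack near (118,227), the blue charger near (207,175) and the orange charger near (337,172). The radio pack is near (440,228), the mug at (347,237), the tin at (207,238) and the turquoise look-alike at (268,172).

```bash
cat > h.py <<'E'
import numpy as np,cv2,pickle
from scipy.spatial.transform import Rotation as R
np.set_printoptions(precision=4,suppress=True)
def rot(q): return R.from_quat(q,scalar_first=True).as_matrix()
def save(n,name,manip):
    s=manip.state();f=manip.grab_frame(n)
    if n=="wrist":
        T=np.eye(4);T[:3,:3]=rot(s["tool_rot"]);T[:3,3]=s["tool_pos"];C=T@f["T_tool_cam"];f["Rm"]=C[:3,:3];f["eye"]=C[:3,3]
    else: f["Rm"]=rot(f["rotation"])
    pickle.dump(f,open(name+".pkl","wb"));cv2.imwrite(f"pics/{name}.png",f["image"]);return f
def load(name):
    f=pickle.load(open(name+".pkl","rb"))
    if "Rm" not in f: f["Rm"]=rot(f["rotation"])
    return f
def foc(f): return f["image"].shape[0]/2/np.tan(np.radians(f["fov_y"]/2))
def px2w(f,uv,z):
    uv=np.atleast_2d(np.asarray(uv,float));d=np.c_[(uv[:,0]-f["cx"])/foc(f),(uv[:,1]-f["cy"])/foc(f),np.ones(len(uv))]@f["Rm"].T
    return (f["eye"]+d*((z-f["eye"][2])/d[:,2])[:,None])[:,:2]
def w2px(f,p):
    c=(np.atleast_2d(p)-f["eye"])@f["Rm"];return np.c_[f["cx"]+foc(f)*c[:,0]/c[:,2],f["cy"]+foc(f)*c[:,1]/c[:,2]]
E
python3 - <<'E'
from h import *
f=load("top0");im=f["image"]
for n,c,z in[("lamp",(118,227),.1),("schg",(204,175),.1),("lchg",(338,172),.1),("radio",(440,228),.1),("mug",(349,238),.09),("tin",(207,237),.078),("turq",(268,172),.088)]:
    print(n,px2w(f,c,z))
t=[cv2.resize(im[y-37:y+38,x-50:x+50],(400,300),interpolation=cv2.INTER_CUBIC) for x,y in[(118,220),(207,175),(337,172),(437,222)]]
cv2.imwrite("pics/c0.png",np.vstack([np.hstack(t[:2]),np.hstack(t[2:])]))
E
```

```text
lamp [[0.4586 0.3493]]
schg [[0.576  0.1582]]
lchg [[ 0.5819 -0.1454]]
radio [[ 0.4543 -0.3709]]
mug [[ 0.4328 -0.1691]]
tin [[0.4364 0.1533]]
turq [[0.5847 0.0134]]
```

View pics/c0.png

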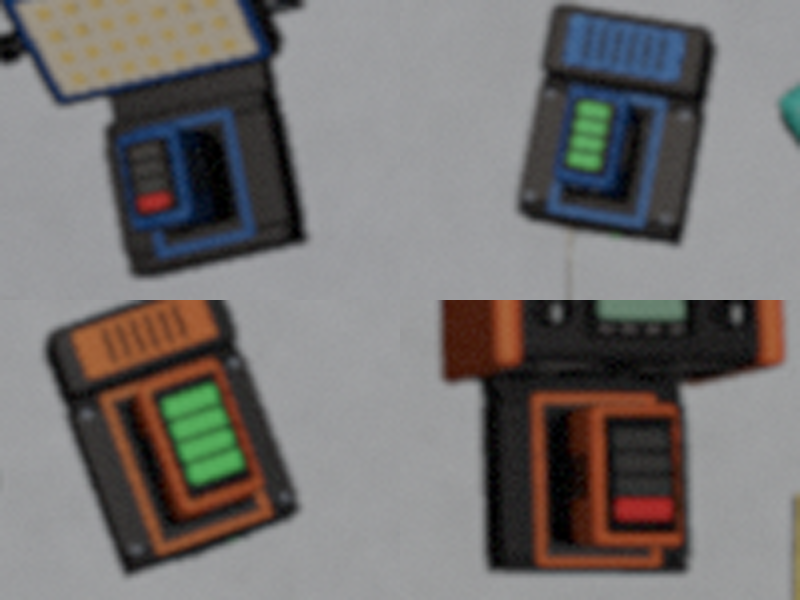

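```bash
cat >> h.py <<'E'
def yawof(s):
    m=rot(s["tool_rot"]);return np.arctan2(m[1,0],m[0,0])
def plan(manip,x,y,z,yaw=None,step=38.):
    """print rows count and per-row tool shifts (after spinning is interleaved evenly)"""
    s=manip.state();p=s["tool_pos"];y0=yawof(s);yaw=y0 if yaw is None else yaw
    dy=(yaw-y0+np.pi/2)%np.pi-np.pi/2
    d=(np.array([x,y,z])-p)*1000
    n=max(1,int(np.ceil(max(np.linalg.norm(d)/step,abs(dy)/.11))));o=[]
    for i in range(n):
        a=y0+dy*i/n;X=np.array([np.cos(a),np.sin(a),0]);Y=np.array([np.sin(a),-np.cos(a),0])
        o.append([round(d@X/n,1),round(d@Y/n,1),round(-d[2]/n,1),round(-dy/n,3)])
    print("at",p,"yaw",round(y0,3),"w",round(s["gripper_width"],3),"F",s["contact_force"],"g",round(s["grasp_force"],1),"t",round(s["time"],2));print(n,o)
E
python3 - <<'E'
from plant import manip
from h import *
plan(manip,.42,-.371,.24,0)
f=save("wrist","w0",manip);print(f["T_tool_cam"],f["fov_y"])
E
```

```text
at [ 0.235  -0.5784  0.194 ] yaw 0.386 w 1.001 F [0.3803 0.2955 0.5113] g 0.0 t 0.1
8 [[np.float64(31.2), np.float64(-15.3), np.float64(-5.8), np.float64(0.048)], [np.float64(30.4), np.float64(-16.8), np.float64(-5.8), np.float64(0.048)], [np.float64(29.6), np.float64(-18.3), np.float64(-5.8), np.float64(0.048)], [np.float64(28.6), np.float64(-19.7), np.float64(-5.8), np.float64(0.048)], [np.float64(27.7), np.float64(-21.0), np.float64(-5.8), np.float64(0.048)], [np.float64(26.6), np.float64(-22.3), np.float64(-5.8), np.float64(0.048)], [np.float64(25.5), np.float64(-23.6), np.float64(-5.8), np.float64(0.048)], [np.float64(24.3), np.float64(-24.8), np.float64(-5.8), np.float64(0.048)]]
[[ 0.0009 -0.9524 -0.3048  0.0783]
 [ 1.      0.001  -0.0003  0.    ]
 [ 0.0006 -0.3048  0.9524 -0.1793]
 [ 0.      0.      0.      1.    ]] 62.24791406658119
```

Call:
move_arm(
  increments=[31,-15,-6,0.048,1,30,-17,-6,0.048,1,30,-18,-6,0.048,1,29,-20,-6,0.048,1,28,-21,-6,0.048,1,27,-22,-6,0.048,1,25,-24,-6,0.048,1,24,-25,-6,0.048,1],
)

```text
time: 0.82
tool_pos: [0.4208, -0.3695, 0.243]
tool_rot: [-0.0, 1.0, -0.0, -0.0]
contact_force: [0.2, -0.9, 0.4]
gripper_width: 0.997
grasp_force: 0.0
```

```bash
sed -i 's/o.append(\[round(d@X\/n,1),round(d@Y\/n,1),round(-d\[2\]\/n,1),round(-dy\/n,3)\])/o.append([float(round(v,3)) for v in (round(d@X\/n,1),round(d@Y\/n,1),round(-d[2]\/n,1),-dy\/n)])/' h.py
python3 - <<'E'
from plant import manip
from h import *
f=save("wrist","w1",manip)
plan(manip,.54,-.145,.26,.3)
print(w2px(f,[[.4543,-.3709,.1]]))
E
```

```text
at [ 0.4248 -0.3656  0.2447] yaw 0.003 w 0.998 F [1.979  3.4907 1.3271] g 0.0 t 0.87
7 [[16.5, -31.5, -2.2, -0.042], [17.9, -30.7, -2.2, -0.042], [19.2, -30.0, -2.2, -0.042], [20.4, -29.1, -2.2, -0.042], [21.6, -28.2, -2.2, -0.042], [22.8, -27.3, -2.2, -0.042], [23.9, -26.3, -2.2, -0.042]]
[[288.5812 145.4018]]
```

View pics/w1.png

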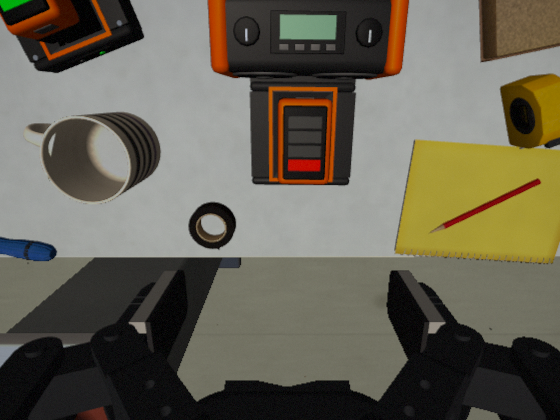

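Wrist view: the radio pack's top runs about (278–334, 98–183), one red bar towards the front. The bay trim is around it, and the mug and charger are at left. I'll take this frame again with the arm settled, then view the other three.

```bash
cat >> h.py <<'E'
def holes(f,kind,z=.1,roi=None):
    hsv=cv2.cvtColor(f["image"],cv2.COLOR_BGR2HSV)
    m=cv2.inRange(hsv,(4,140,60),(16,255,255)) if kind=="o" else cv2.inRange(hsv,(100,110,40),(125,255,255))
    if kind=="t": pass
    cs,h=cv2.findContours(m,cv2.RETR_CCOMP,cv2.CHAIN_APPROX_NONE)
    for i,c in enumerate(cs):
        a=cv2.contourArea(c)
        if a<400: continue
        r=cv2.minAreaRect(c);b=cv2.boxPoints(r);w=px2w(f,b,z);e=[w[1]-w[0],w[2]-w[1]];e.sort(key=np.linalg.norm)
        print("hole" if h[0][i][3]>=0 else "outer","px",np.array(r[0]).round(0),"c",w.mean(0),"len",round(np.linalg.norm(e[1]),4),round(np.linalg.norm(e[0]),4),"yaw",round((np.arctan2(e[1][1],e[1][0])+np.pi/2)%np.pi-np.pi/2,3))
E
python3 - <<'E'
from plant import manip
from h import *
f=save("wrist","w2",manip);holes(f,"o");print("z36");holes(f,"o",.036)
plan(manip,.54,-.145,.26,.3)
E
```

```text
outer px [306. 140.] c [ 0.4622 -0.3827] len 0.0884 0.0604 yaw -0.03
hole px [309. 147.] c [ 0.4558 -0.3854] len 0.0686 0.0402 yaw -0.026
hole px [306. 138.] c [ 0.4641 -0.3831] len 0.0784 0.0542 yaw -0.006
outer px [399.  42.] c [ 0.5457 -0.4604] len 0.0655 0.0179 yaw -0.09
outer px [225.  41.] c [ 0.5455 -0.3125] len 0.0652 0.0181 yaw 0.083
outer px [78. 33.] c [ 0.5521 -0.1875] len 0.0603 0.0332 yaw -1.212
outer px [37. 22.] c [ 0.5608 -0.1549] len 0.0611 0.0327 yaw -1.551
z36
outer px [306. 140.] c [ 0.4543 -0.3861] len 0.1059 0.0723 yaw -0.03
hole px [309. 147.] c [ 0.4466 -0.3893] len 0.0821 0.0482 yaw -0.026
hole px [306. 138.] c [ 0.4566 -0.3865] len 0.0939 0.0649 yaw -0.006
outer px [399.  42.] c [ 0.5543 -0.479 ] len 0.0784 0.0215 yaw -0.09
outer px [225.  41.] c [ 0.554  -0.3019] len 0.0781 0.0217 yaw 0.083
outer px [78. 33.] c [ 0.562  -0.1523] len 0.0722 0.0397 yaw -1.212
outer px [37. 22.] c [ 0.5723 -0.1132] len 0.0732 0.0392 yaw -1.551
at [ 0.4229 -0.3682  0.2443] yaw 0.007 w 0.999 F [ 0.078  -0.7773 -0.0863] g 0.0 t 0.92
7 [[16.9, -31.8, -2.2, -0.042], [18.3, -31.0, -2.2, -0.042], [19.5, -30.2, -2.2, -0.042], [20.8, -29.4, -2.2, -0.042], [22.0, -28.5, -2.2, -0.042], [23.2, -27.5, -2.2, -0.042], [24.3, -26.6, -2.2, -0.042]]
```

Call:
move_arm(
  increments=[17,-32,-2,-0.042,1,18,-31,-2,-0.042,1,20,-30,-2,-0.042,1,21,-29,-2,-0.042,1,22,-28,-2,-0.042,1,23,-28,-2,-0.042,1,24,-27,-2,-0.042,1,0,0,0,0,1],
)

```text
time: 1.58
tool_pos: [0.5398, -0.1445, 0.2571]
tool_rot: [-0.001, 0.989, 0.151, 0.001]
contact_force: [-0.1, 0.2, 0.0]
gripper_width: 1.0
grasp_force: 0.0
```

Run:
```python
from plant import manip
from h import *
f=save("wrist","w3",manip);f=save("wrist","w3",manip);holes(f,"o");print("z36");holes(f,"o",.036)
plan(manip,.53,.16,.26,-.1)
```

```text
outer px [464. 277.] c [ 0.49   -0.3636] len 0.061 0.0554 yaw -0.808
outer px [420. 224.] c [ 0.5298 -0.2925] len 0.1071 0.0568 yaw -0.06
outer px [298. 116.] c [ 0.5961 -0.1398] len 0.0872 0.0608 yaw 0.375
hole px [299. 122.] c [ 0.5927 -0.142 ] len 0.0689 0.0401 yaw 0.293
hole px [298. 116.] c [ 0.5965 -0.1396] len 0.0798 0.0539 yaw 0.375
outer px [296.  41.] c [ 0.6585 -0.118 ] len 0.0707 0.0266 yaw -1.234
z36
outer px [464. 277.] c [ 0.4664 -0.4093] len 0.0726 0.066 yaw -0.808
outer px [420. 224.] c [ 0.5138 -0.3246] len 0.1275 0.0676 yaw -0.06
outer px [298. 116.] c [ 0.5927 -0.1429] len 0.1038 0.0723 yaw 0.375
hole px [299. 122.] c [ 0.5886 -0.1455] len 0.082 0.0478 yaw 0.293
hole px [298. 116.] c [ 0.5932 -0.1426] len 0.095 0.0642 yaw 0.375
outer px [296.  41.] c [ 0.667  -0.1168] len 0.0842 0.0317 yaw -1.234
at [ 0.5381 -0.1483  0.2566] yaw 0.298 w 0.997 F [-0.1157 -0.9937 -0.7448] g 0.0 t 1.68
9 [[9.2, -33.0, -0.4, 0.044], [7.7, -33.4, -0.4, 0.044], [6.2, -33.7, -0.4, 0.044], [4.7, -33.9, -0.4, 0.044], [3.2, -34.1, -0.4, 0.044], [1.7, -34.2, -0.4, 0.044], [0.2, -34.3, -0.4, 0.044], [-1.3, -34.2, -0.4, 0.044], [-2.8, -34.2, -0.4, 0.044]]
```

Call:
move_arm(
  increments=[9,-37,0,0.05,1,8,-38,0,0.05,1,6,-39,0,0.05,1,4,-39,0,0.05,1,2,-39,0,0.05,1,0,-39,0,0.05,1,-2,-39,0,0.05,1,-4,-39,0,0.05,1],
)

```text
time: 2.35
tool_pos: [0.5238, 0.1626, 0.2568]
tool_rot: [0.0, 0.998, -0.055, 0.0]
contact_force: [0.8, 0.7, 0.0]
gripper_width: 0.999
grasp_force: 0.0
```

Call:
move_arm(
  increments=[0,0,0,0,1],
)

```text
time: 2.43
tool_pos: [0.5231, 0.1665, 0.2566]
tool_rot: [-0.001, 0.999, -0.051, -0.001]
contact_force: [1.4, -0.7, -0.7]
gripper_width: 1.0
grasp_force: 0.0
```

Run:
```python
from plant import manip
from h import *
f=save("wrist","w4",manip);f=save("wrist","w4",manip);holes(f,"b");print("z36");holes(f,"b",.036)
plan(manip,.43,.36,.26,.2)
```

```text
outer px [453. 298.] c [ 0.3682 -0.0055] len 0.0418 0.0219 yaw 1.47
outer px [ 96. 248.] c [0.4674 0.3725] len 0.0581 0.0468 yaw 0.055
outer px [117. 231.] c [0.4831 0.345 ] len 0.072 0.0506 yaw 0.218
outer px [ 65. 166.] c [0.556  0.3805] len 0.136 0.0545 yaw -1.362
outer px [285. 108.] c [0.5887 0.1596] len 0.0667 0.0493 yaw -0.204
hole px [285. 111.] c [0.5864 0.1599] len 0.0446 0.0264 yaw -0.195
hole px [284. 107.] c [0.5892 0.1596] len 0.0599 0.0432 yaw -0.203
outer px [289.  43.] c [0.6439 0.1496] len 0.0604 0.0263 yaw 1.398
z36
outer px [453. 298.] c [ 0.3237 -0.0362] len 0.0497 0.0261 yaw 1.47
outer px [ 96. 248.] c [0.4419 0.4138] len 0.0692 0.0557 yaw 0.055
outer px [117. 231.] c [0.4605 0.381 ] len 0.0858 0.0602 yaw 0.218
outer px [ 65. 166.] c [0.5474 0.4233] len 0.1619 0.0649 yaw -1.362
outer px [285. 108.] c [0.5863 0.1603] len 0.0795 0.0587 yaw -0.204
hole px [285. 111.] c [0.5835 0.1606] len 0.0531 0.0314 yaw -0.195
hole px [284. 107.] c [0.5868 0.1603] len 0.0713 0.0514 yaw -0.203
outer px [289.  43.] c [0.6519 0.1484] len 0.0719 0.0313 yaw 1.398
at [0.5238 0.1624 0.2565] yaw -0.104 w 0.997 F [ 0.4746  0.1836 -0.3521] g 0.0 t 2.53
6 [[-19.0, -31.1, -0.6, -0.051], [-17.4, -32.1, -0.6, -0.051], [-15.7, -32.9, -0.6, -0.051], [-14.0, -33.7, -0.6, -0.051], [-12.3, -34.3, -0.6, -0.051], [-10.6, -34.9, -0.6, -0.051]]
```

Call:
move_arm(
  increments=[-19,-31,0,-0.05,1,-17,-32,0,-0.05,1,-16,-33,0,-0.05,1,-14,-34,0,-0.05,1,-12,-34,0,-0.05,1,-11,-35,0,-0.05,1,0,0,0,0,1,0,0,0,0,1],
)

```text
time: 3.2
tool_pos: [0.4309, 0.3598, 0.2568]
tool_rot: [0.001, 0.995, 0.098, -0.0]
contact_force: [-0.0, -0.1, -0.4]
gripper_width: 0.999
grasp_force: 0.0
```

Run:
```python
from plant import manip
from h import *
f=save("wrist","w5",manip);f=save("wrist","w5",manip);holes(f,"b");print("z36");holes(f,"b",.036)
plan(manip,.43,.36,.26,.2)
f=load("top0");b=f["image"]
```

```text
outer px [533. 295.] c [0.3533 0.0661] len 0.0661 0.0191 yaw 1.429
outer px [274. 135.] c [0.4689 0.3793] len 0.0665 0.0491 yaw 0.238
hole px [272. 143.] c [0.4617 0.3796] len 0.0448 0.0264 yaw 0.24
hole px [274. 134.] c [0.4693 0.3794] len 0.0601 0.0428 yaw 0.226
outer px [512.  57.] c [0.5766 0.1831] len 0.077 0.0678 yaw -0.178
outer px [267.  40.] c [0.5487 0.3999] len 0.1267 0.0596 yaw -1.347
hole px [267.  42.] c [0.5476 0.3994] len 0.116 0.0533 yaw -1.347
z36
outer px [533. 295.] c [0.3238 0.0074] len 0.0787 0.0228 yaw 1.429
outer px [274. 135.] c [0.4614 0.3803] len 0.0791 0.0585 yaw 0.238
hole px [272. 143.] c [0.4529 0.3806] len 0.0534 0.0315 yaw 0.24
hole px [274. 134.] c [0.4619 0.3803] len 0.0716 0.0509 yaw 0.226
outer px [512.  57.] c [0.5896 0.1467] len 0.0917 0.0807 yaw -0.178
outer px [267.  40.] c [0.5564 0.4048] len 0.1508 0.0709 yaw -1.347
hole px [267.  42.] c [0.5552 0.4042] len 0.1381 0.0635 yaw -1.347
at [0.4316 0.3588 0.2569] yaw 0.193 w 0.998 F [ 0.6213  1.3431 -0.43  ] g 0.0 t 3.3
1 [[-1.3, -1.5, -3.1, -0.007]]
```

View pics/w5.png

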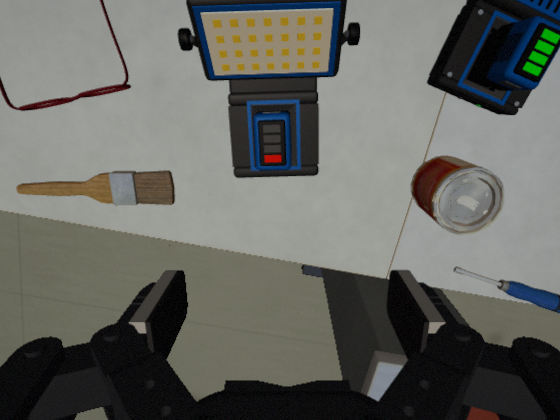

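Lamp view: the flat small pack is seated at px (272,143) with its red bar in front, and the tin is at (458,195). All four bays agree between trim and pack, and the sizes are right. I'll begin with the lamp pack.

Run:
```python
from plant import manip
from h import *
plan(manip,.4617,.3800,.16,.235)
```

```text
at [0.4316 0.3588 0.2569] yaw 0.193 w 0.998 F [ 0.6213  1.3431 -0.43  ] g 0.0 t 3.3
3 [[11.2, -5.0, 32.3, -0.014], [11.3, -4.9, 32.3, -0.014], [11.3, -4.7, 32.3, -0.014]]
```

Call:
move_arm(
  increments=[11,-5,32,-0.014,1,11,-5,32,-0.014,1,11,-5,32,-0.014,1,0,0,0,0,1,0,0,0,0,1],
)

```text
time: 3.72
tool_pos: [0.4594, 0.3796, 0.1587]
tool_rot: [0.001, 0.993, 0.117, -0.002]
contact_force: [-0.2, 0.3, 0.2]
gripper_width: 1.001
grasp_force: 0.0
```

Run:
```python
from plant import manip
from h import *
plan(manip,.4617,.3800,.058,.235)
```

```text
at [0.4594 0.3796 0.1587] yaw 0.234 w 1.001 F [-0.1616  0.3217  0.2482] g 0.0 t 3.72
3 [[0.8, 0.0, 33.6, -0.0], [0.8, 0.0, 33.6, -0.0], [0.8, 0.0, 33.6, -0.0]]
```

Call:
move_arm(
  increments=[1,0,30,0,1,1,0,30,0,1,0,0,20,0,1,0,0,15,0,1,0,0,5,0,1,0,0,0,0,0,0,0,0,0,0,0,0,0,0,0],
)

```text
time: 4.38
tool_pos: [0.4632, 0.3834, 0.0641]
tool_rot: [-0.001, 0.993, 0.118, 0.002]
contact_force: [-1.0, 0.3, 0.5]
gripper_width: 0.603
grasp_force: 0.0
```

Call:
move_arm(
  increments=[0,0,0,0,0,0,0,0,0,0,0,0,0,0,0,0,0,0,0,0],
)

```text
time: 4.72
tool_pos: [0.4651, 0.3839, 0.0676]
tool_rot: [-0.001, 0.993, 0.119, 0.004]
contact_force: [-2.2, -4.1, 18.4]
gripper_width: 0.009
grasp_force: 8.5
```

Run:
```python
from plant import manip
from h import *
s=manip.state();print(s)
a=save("wrist","w6",manip)["image"];b=save("scene","s6",manip)["image"]
c=save("top","t6",manip)["image"]
b=cv2.resize(b[230:350,130:290],(400,300));c=cv2.resize(c[170:275,60:200],(400,300))
cv2.imwrite("pics/d6.png",np.vstack([np.hstack([b,c]),cv2.resize(a,(800,600))[300:]]))
```

```text
{'time': 4.7167, 'joint_pos': array([ 0.5679,  0.1064,  1.7771, -0.0021,  1.2506,  1.9014]), 'joint_vel': array([ 0.0018, -0.0041, -0.0071,  0.0174, -0.0094, -0.0005]), 'joint_efforts': array([  0.7244, -27.8241, -25.7417,   0.4658,  -1.1953,  -0.0078]), 'tool_pos': array([0.4651, 0.3839, 0.0676]), 'tool_rot': array([-0.0007,  0.9929,  0.1187,  0.0038]), 'contact_force': array([-2.1509, -4.0771, 18.3716]), 'ft_torque': array([-0.694 ,  0.4705,  0.0169]), 'grasp_force': 8.51448698893364, 'gripper_width': 0.009247627019273678}
```

View pics/d6.png

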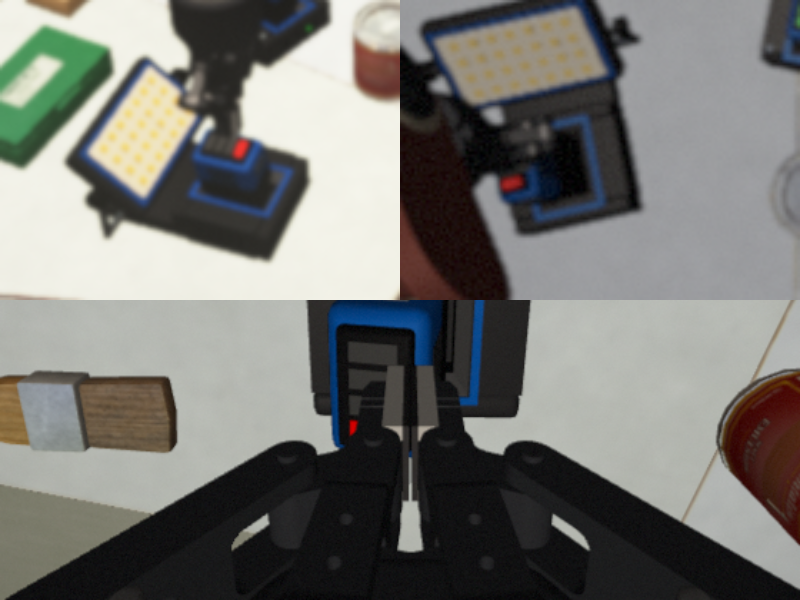

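Run:
```python
from h import *
T=np.array([.4651,.3839,.0676])
y=.235;X=np.array([np.cos(y),np.sin(y),0]);Y=np.array([-np.sin(y),np.cos(y),0]);O=np.array([.4617,.3800,.1])
box=[O+a*.028*X+b*.018*Y for a,b in((1,1),(1,-1),(-1,-1),(-1,1))]
L=[]
for n,(u,v) in(("s6",(175,250)),("t6",(90,190)),("w6",(200,200))):
    f=load(n);im=cv2.resize(f["image"],None,fx=5,fy=5,interpolation=cv2.INTER_CUBIC) if n!="w6" else cv2.resize(f["image"],None,fx=2.5,fy=2.5)
    k=5 if n!="w6" else 2.5
    cv2.polylines(im,[(w2px(f,box)*k).astype(int)],True,(0,255,255),1)
    p=(w2px(f,T)[0]*k).astype(int);print(n,p/k);cv2.drawMarker(im,tuple(map(int,p)),(255,0,255),0,20,2)
    L.append(im[int(v*k):int(v*k)+400,int(u*k):int(u*k)+266])
cv2.imwrite("pics/d7.png",np.hstack(L))
```

```text
s6 [222.8 294.4]
t6 [108.6 225. ]
w6 [286.8 241.2]
```

View pics/d7.png

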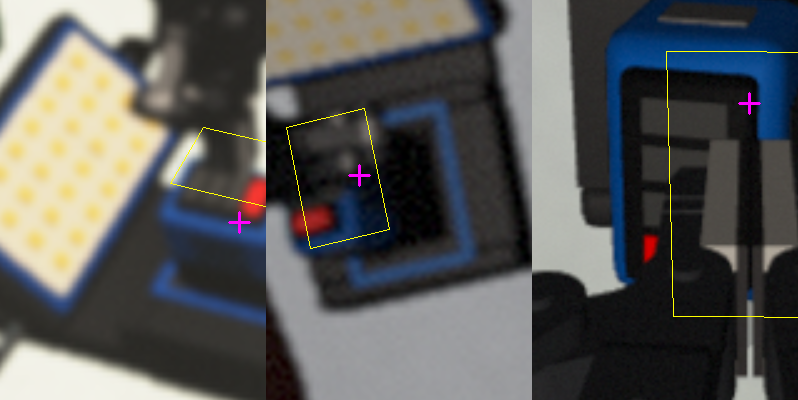

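The fingers closed on top of the pack. The tips sit about 30 mm short of where the reported TCP says they are, and the pack has been pushed sideways. I'll raise and open, then check the pack and the real tip position.

Call:
move_arm(
  increments=[0,0,-15,0,0,0,0,-40,0,0,0,0,-40,0,0,-30,0,-40,0,0,-30,0,0,0,0,0,0,0,0,0,0,0,0,0,0],
)

```text
time: 5.45
tool_pos: [0.4076, 0.37, 0.1907]
tool_rot: [-0.001, 0.993, 0.119, 0.001]
contact_force: [0.3, -0.4, -0.2]
gripper_width: -0.0
grasp_force: 0.0
```

Run:
```python
from plant import manip
from h import *
s=manip.state();p=s["tool_pos"];print(p,s["contact_force"],s["gripper_width"])
w=save("wrist","w8",manip);holes(w,"b")
a=save("scene","s8",manip);b=save("top","t8",manip)
ims=[]
for f,k in((a,6),(b,6)):
    m=w2px(f,p)[0];print(m,w2px(f,p+[0,0,.03])[0]);x,y=(m-[30,30]).astype(int)
    ims.append(cv2.resize(f["image"][max(y,0):y+60,max(x,0):x+60],(360,300),interpolation=cv2.INTER_CUBIC)); print("origin",x,y)
i2=w["image"][60:360,60:500]
cv2.imwrite("pics/d8.png",np.vstack([np.hstack(ims),cv2.resize(i2,(720,300))]))
```

```text
[0.4076 0.37   0.1907] [ 0.3385 -0.3577 -0.2202] -0.0001276523372130633
outer px [291. 120.] c [0.4658 0.3813] len 0.0638 0.0475 yaw 0.197
hole px [299. 127.] c [0.4629 0.3743] len 0.0444 0.0261 yaw 0.208
hole px [292. 120.] c [0.4659 0.3808] len 0.0574 0.0402 yaw 0.268
outer px [538.  46.] c [0.557  0.2231] len 0.0616 0.0294 yaw 0.472
outer px [294.  24.] c [0.5303 0.3954] len 0.1173 0.0303 yaw -1.331
[244.9412 259.7128] [244.191  248.8218]
origin 214 229
[ 89.1913 250.02  ] [ 82.0248 250.0625]
origin 59 220
```

View pics/d8.png

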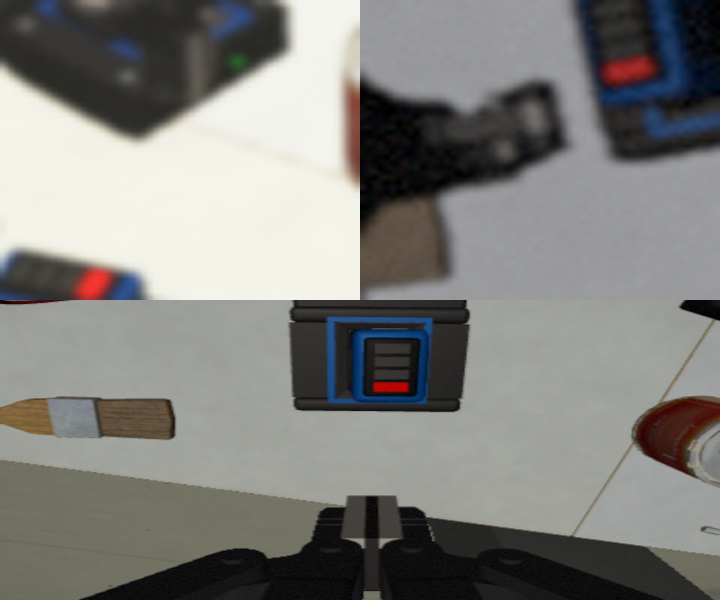

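Run:
```python
from h import *
a=load("s8");p=np.array([0.4076,0.37,0.1907])
im=a["image"].copy()
for z,c in((0,(255,0,255)),(.03,(0,255,255))):
    u=w2px(a,p+[0,0,z])[0];cv2.drawMarker(im,tuple(map(int,u)),c,0,10,1)
# check: known points
for n,q in(("radio",[.4555,-.386,.036]),("lchg",[.593,-.1424,.036]),("schg",[.5866,.1603,.036]),("lamp",[.4617,.38,.036])):
    u=w2px(a,q)[0];print(n,u);cv2.drawMarker(im,tuple(map(int,u)),(255,255,0),1,10,1)
cv2.imwrite("pics/d9.png",im)
```

```text
radio [365.9199 153.955 ]
lchg [293.053  177.0512]
schg [237.8281 231.7061]
lamp [226.2888 303.5599]
```

View pics/d9.png

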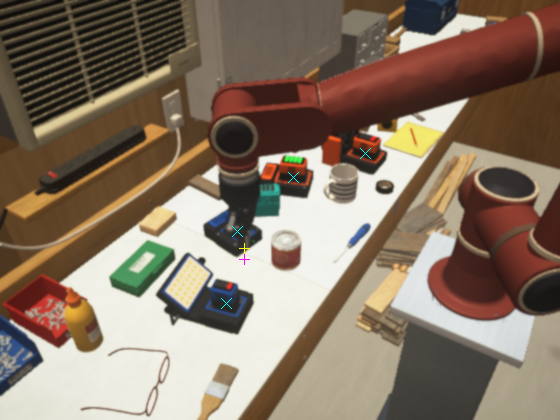

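Run:
```python
from h import *
a=load("s8");b=load("t8")
for z in(.16,.19,.22,.25,.28,.31):print(z,px2w(a,(231,230),z)[0],px2w(b,(92,245),z)[0],px2w(b,(89,246),z)[0])
w=load("w8")
t=cv2.resize(a["image"][170:270,180:300],(480,400),interpolation=cv2.INTER_CUBIC)
u=cv2.resize(b["image"][205:275,20:120],(480,336),interpolation=cv2.INTER_CUBIC);u=cv2.copyMakeBorder(u,0,64,0,0,0)[:,160:480]
cv2.imwrite("pics/d10.png",np.hstack([t,u]))
```

```text
0.16 [0.5117 0.2795] [0.418  0.3787] [0.4159 0.3849]
0.19 [0.4887 0.3074] [0.4176 0.3651] [0.4156 0.3711]
0.22 [0.4658 0.3354] [0.4173 0.3515] [0.4154 0.3572]
0.25 [0.4429 0.3633] [0.417  0.3379] [0.4151 0.3434]
0.28 [0.4199 0.3913] [0.4166 0.3243] [0.4149 0.3296]
0.31 [0.397  0.4192] [0.4163 0.3107] [0.4146 0.3157]
```

View pics/d10.png

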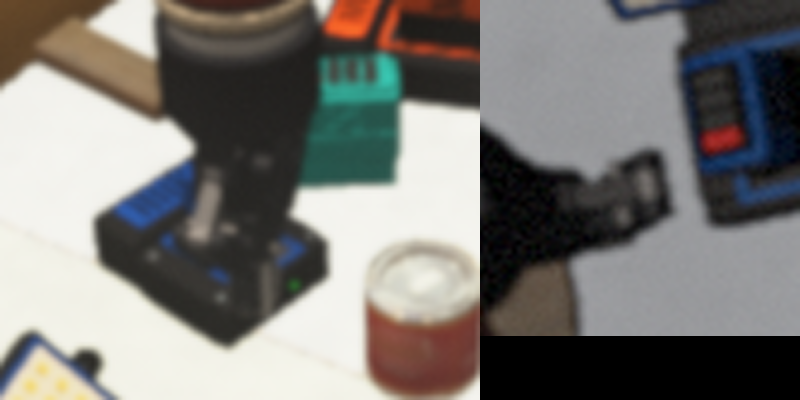

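Both views put the closed tips about 32 mm above the reported TCP, so I'll command z 32 mm lower. The pack is upright in its bay again at (0.463, 0.374), and I'll regrasp it.

Run:
```python
from plant import manip
from h import *
plan(manip,.463,.3748,.13,.22)
```

```text
at [0.4083 0.3697 0.1887] yaw 0.238 w -0.001 F [-0.0152  0.0883 -0.0884] g 0.0 t 5.6
3 [[18.1, 2.6, 19.6, 0.006], [18.1, 2.5, 19.6, 0.006], [18.2, 2.4, 19.6, 0.006]]
```

Call:
move_arm(
  increments=[18,3,0,0.006,1,18,2,10,0.006,1,18,2,20,0.006,1,0,0,28,0,1,0,0,0,0,1,0,0,0,0,1,0,0,0,0,1,0,0,0,0,1],
)

```text
time: 6.27
tool_pos: [0.463, 0.376, 0.1333]
tool_rot: [-0.001, 0.994, 0.11, 0.001]
contact_force: [1.3, 0.1, 0.1]
gripper_width: 1.005
grasp_force: 0.0
```

Run:
```python
from plant import manip
from h import *
w=save("wrist","w11",manip);holes(w,"b")
plan(manip,.463,.3748,.028,.22)
```

```text
outer px [282. 202.] c [0.4735 0.3816] len 0.0717 0.0451 yaw 0.249
hole px [284. 220.] c [0.4625 0.3782] len 0.0443 0.0259 yaw 0.2
hole px [282. 194.] c [0.4794 0.3826] len 0.0548 0.0386 yaw 0.19
outer px [280.  68.] c [0.5512 0.4002] len 0.1266 0.054 yaw -1.35
hole px [280.  72.] c [0.55   0.3997] len 0.1148 0.0479 yaw -1.35
at [0.463  0.3761 0.1336] yaw 0.22 w 1.0 F [ 0.1188 -0.3126  0.1277] g 0.0 t 6.32
3 [[-0.1, 0.4, 35.2, 0.0], [-0.1, 0.4, 35.2, 0.0], [-0.1, 0.4, 35.2, 0.0]]
```

Call:
move_arm(
  increments=[0,-2,35,0,1,0,0,30,0,1,0,0,25,0,1,0,0,15,0,1,0,0,0,0,1,0,0,0,0,0,0,0,0,0,0,0,0,0,0,0],
)

```text
time: 6.98
tool_pos: [0.4634, 0.3785, 0.0292]
tool_rot: [-0.001, 0.994, 0.11, 0.002]
contact_force: [-0.0, 0.2, -0.6]
gripper_width: 0.605
grasp_force: 0.0
```

Call:
move_arm(
  increments=[0,0,0,0,0,0,0,0,0,0,0,0,0,0,0,0,0,0,0,0],
)

```text
time: 7.32
tool_pos: [0.4631, 0.3783, 0.0287]
tool_rot: [-0.001, 0.994, 0.11, 0.002]
contact_force: [-1.0, -0.1, 6.7]
gripper_width: 0.41
grasp_force: 60.0
```

Call:
move_arm(
  increments=[0,0,-12,0,0,0,0,-20,0,0,0,0,-30,0,0,0,0,-40,0,0,0,0,-40,0,0,0,0,0,0,0,0,0,0,0,0],
)

```text
time: 7.9
tool_pos: [0.4634, 0.3784, 0.1727]
tool_rot: [-0.001, 0.994, 0.11, 0.003]
contact_force: [0.4, 0.2, -3.6]
gripper_width: 0.41
grasp_force: 60.8
```

Run:
```python
from plant import manip
from h import *
plan(manip,.43,.015,.17,0)
```

```text
at [0.4634 0.3784 0.1727] yaw 0.22 w 0.41 F [ 0.4067  0.2214 -3.6026] g 60.8 t 7.9
10 [[-11.2, 34.7, 0.3, 0.022], [-10.4, 35.0, 0.3, 0.022], [-9.6, 35.2, 0.3, 0.022], [-8.9, 35.4, 0.3, 0.022], [-8.1, 35.6, 0.3, 0.022], [-7.3, 35.8, 0.3, 0.022], [-6.5, 35.9, 0.3, 0.022], [-5.7, 36.0, 0.3, 0.022], [-4.9, 36.2, 0.3, 0.022], [-4.1, 36.3, 0.3, 0.022]]
```

Call:
move_arm(
  increments=[-11,35,0,0.022,0,-10,35,0,0.022,0,-10,35,0,0.022,0,-9,35,0,0.022,0,-8,36,0,0.022,0,-7,36,0,0.022,0,-6,36,0,0.022,0,-6,36,0,0.022,0],
)

```text
time: 8.57
tool_pos: [0.4336, 0.0847, 0.1658]
tool_rot: [0.0, 1.0, 0.022, -0.002]
contact_force: [1.7, -0.1, -2.6]
gripper_width: 0.414
grasp_force: 61.4
```

Call:
move_arm(
  increments=[-5,36,0,0.022,0,-4,36,0,0.022,0,0,0,30,0,0,0,0,35,0,0,0,0,30,0,0,0,0,20,0,0,0,0,10,0,0,0,0,10,0,0],
)

```text
time: 9.23
tool_pos: [0.427, 0.0143, 0.0307]
tool_rot: [-0.0, 1.0, -0.0, -0.002]
contact_force: [0.1, 0.1, -1.5]
gripper_width: 0.414
grasp_force: 61.4
```

Run:
```python
from plant import manip
from h import *
w=save("wrist","w12",manip)
plan(manip,.43,.015,.018,0)
```

```text
at [0.4266 0.0144 0.0299] yaw -0.0 w 0.412 F [-1.2394 -0.4453 -4.2093] g 61.4 t 9.28
1 [[3.4, -0.6, 11.9, -0.0]]
```

View pics/w12.png

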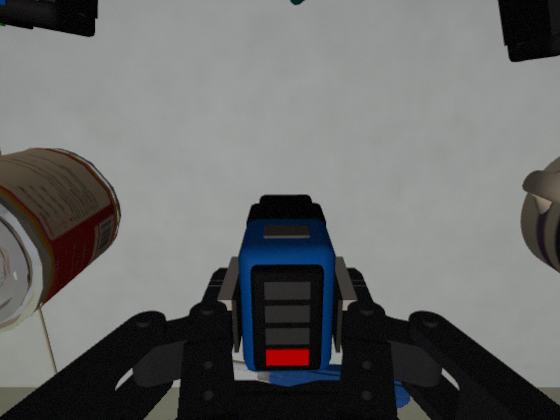

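The pack is held upright, its red bar at (287,357), between the tin at left and the mug handle at right. I'll lower it and release.

Call:
move_arm(
  increments=[0,0,6,0,0,0,0,4,0,0,0,0,1,0,0,0,0,0,0,0],
)

```text
time: 9.62
tool_pos: [0.4297, 0.0141, 0.0231]
tool_rot: [0.0, 1.0, -0.0, 0.001]
contact_force: [-0.5, -0.1, -1.7]
gripper_width: 0.413
grasp_force: 61.5
```

Call:
move_arm(
  increments=[0,0,2,0,0,0,0,2,0,0,0,0,0,0,0],
)

```text
time: 9.87
tool_pos: [0.4292, 0.0141, 0.0185]
tool_rot: [0.0, 1.0, -0.0, 0.0]
contact_force: [0.5, -0.2, -2.7]
gripper_width: 0.412
grasp_force: 61.5
```

Call:
move_arm(
  increments=[0,0,2,0,0,0,0,1,0,0,0,0,0,0,0],
)

```text
time: 10.12
tool_pos: [0.4297, 0.014, 0.0167]
tool_rot: [0.0, 1.0, -0.0, 0.0]
contact_force: [-3.4, 0.8, 5.1]
gripper_width: 0.408
grasp_force: 62.3
```

Contact with the bench. I'll open and go up.

Call:
move_arm(
  increments=[0,0,0,0,0.75,0,0,0,0,0.75,0,0,0,0,0.75,0,0,-5,0,0.75,0,0,-30,0,1,0,0,-40,0,1,0,0,-40,0,1,0,0,-40,0,1],
)

```text
time: 10.78
tool_pos: [0.4286, 0.0141, 0.1722]
tool_rot: [-0.0, 1.0, -0.0, -0.0]
contact_force: [-0.0, -0.5, 0.0]
gripper_width: 1.0
grasp_force: 0.0
```

Run:
```python
from plant import manip
from h import *
w=save("wrist","w13",manip);holes(w,"b",.088)
plan(manip,.5866,.1603,.14,-.2)
```

```text
outer px [320. 281.] c [ 0.3544 -0.0146] len 0.0773 0.0211 yaw 1.389
outer px [286. 192.] c [0.4333 0.0149] len 0.0579 0.0335 yaw -0.019
hole px [286. 197.] c [0.4292 0.0149] len 0.0444 0.0262 yaw -0.015
outer px [102.  24.] c [0.5519 0.1401] len 0.0489 0.0303 yaw -1.57
outer px [60.  8.] c [0.5622 0.1671] len 0.0362 0.0097 yaw -1.57
at [0.4338 0.0135 0.1823] yaw -0.0 w 1.007 F [2.528  0.6825 5.7342] g 0.0 t 10.83
6 [[25.5, -24.5, 7.1, 0.033], [24.6, -25.3, 7.1, 0.033], [23.8, -26.1, 7.1, 0.033], [22.9, -26.9, 7.1, 0.033], [22.0, -27.6, 7.1, 0.033], [21.1, -28.4, 7.1, 0.033]]
```

Call:
move_arm(
  increments=[25,-24,0,0.033,1,25,-25,5,0.033,1,24,-26,8,0.033,1,23,-27,9,0.033,1,22,-28,10,0.033,1,21,-28,10,0.033,1,0,0,0,0,1,0,0,0,0,1],
)

```text
time: 11.5
tool_pos: [0.5818, 0.161, 0.1263]
tool_rot: [0.001, 0.995, -0.098, -0.002]
contact_force: [0.0, -0.7, 0.9]
gripper_width: 0.998
grasp_force: 0.0
```

Run:
```python
from plant import manip
from h import *
w=save("wrist","w14",manip);holes(w,"b");print();holes(w,"b",.036)
plan(manip,.5864,.160,.028,-.2)
```

```text
outer px [496. 324.] c [0.4799 0.0322] len 0.0396 0.0302 yaw -1.568
outer px [ 37. 283.] c [0.572  0.3342] len 0.0751 0.0429 yaw -1.373
outer px [288. 196.] c [0.5979 0.1571] len 0.0712 0.0451 yaw -0.133
hole px [287. 216.] c [0.5869 0.1599] len 0.0446 0.0255 yaw -0.214
hole px [286. 188.] c [0.6038 0.1569] len 0.0538 0.0382 yaw -0.224
outer px [286. 106.] c [0.6522 0.1479] len 0.0557 0.0242 yaw 1.399

outer px [496. 324.] c [ 0.4239 -0.0031] len 0.0519 0.0396 yaw -1.568
outer px [ 37. 283.] c [0.5448 0.393 ] len 0.0985 0.0563 yaw -1.373
outer px [288. 196.] c [0.5788 0.1606] len 0.0934 0.0592 yaw -0.133
hole px [287. 216.] c [0.5643 0.1643] len 0.0585 0.0335 yaw -0.214
hole px [286. 188.] c [0.5865 0.1604] len 0.0706 0.0501 yaw -0.224
outer px [286. 106.] c [0.6499 0.1486] len 0.0731 0.0317 yaw 1.399
at [0.5817 0.1604 0.1276] yaw -0.197 w 1.001 F [-0.0781 -0.4183  0.6401] g 0.0 t 11.55
3 [[1.6, -0.2, 33.2, 0.001], [1.6, -0.2, 33.2, 0.001], [1.6, -0.2, 33.2, 0.001]]
```

Call:
move_arm(
  increments=[2,0,33,0.01,1,2,0,30,0,1,1,0,22,0,1,0,0,14,0,1,0,0,0,0,1,0,0,0,0,0,0,0,0,0,0,0,0,0,0,0],
)

```text
time: 12.22
tool_pos: [0.5887, 0.1593, 0.0322]
tool_rot: [-0.001, 0.995, -0.104, 0.002]
contact_force: [-0.2, -0.5, -0.2]
gripper_width: 0.605
grasp_force: 0.0
```

Call:
move_arm(
  increments=[0,0,0,0,0,0,0,0,0,0,0,0,0,0,0,0,0,0,0,0],
)

```text
time: 12.55
tool_pos: [0.5887, 0.1594, 0.0318]
tool_rot: [-0.0, 0.995, -0.104, 0.002]
contact_force: [0.1, -0.5, 6.0]
gripper_width: 0.414
grasp_force: 60.7
```

Call:
move_arm(
  increments=[0,0,-12,0,0,0,0,-20,0,0,0,0,-30,0,0,0,0,-40,0,0,0,0,-40,0,0,0,0,0,0,0,0,0,0,0,0],
)

```text
time: 13.13
tool_pos: [0.5889, 0.1596, 0.1757]
tool_rot: [-0.001, 0.995, -0.104, 0.003]
contact_force: [0.2, 0.5, -2.6]
gripper_width: 0.414
grasp_force: 60.0
```

Run:
```python
from plant import manip
from h import *
plan(manip,.4635,.380,.17,.235)
```

```text
at [0.5889 0.1596 0.1757] yaw -0.208 w 0.414 F [ 0.18    0.5237 -2.6012] g 60.0 t 13.13
7 [[-24.0, -27.1, 0.8, -0.063], [-22.3, -28.6, 0.8, -0.063], [-20.4, -29.9, 0.8, -0.063], [-18.5, -31.2, 0.8, -0.063], [-16.5, -32.3, 0.8, -0.063], [-14.4, -33.2, 0.8, -0.063], [-12.3, -34.1, 0.8, -0.063]]
```

Call:
move_arm(
  increments=[-24,-27,0,-0.063,0,-22,-29,0,-0.063,0,-20,-30,0,-0.063,0,-19,-31,0,-0.063,0,-16,-32,0,-0.063,0,-14,-33,0,-0.063,0,-12,-34,0,-0.063,0,0,0,0,0,0],
)

```text
time: 13.8
tool_pos: [0.4582, 0.3832, 0.1685]
tool_rot: [-0.0, 0.993, 0.12, -0.003]
contact_force: [0.2, -0.6, -1.4]
gripper_width: 0.414
grasp_force: 60.5
```

Call:
move_arm(
  increments=[0,0,0,0,0],
)

```text
time: 13.88
tool_pos: [0.4607, 0.3799, 0.1687]
tool_rot: [0.001, 0.993, 0.118, -0.002]
contact_force: [-0.6, -0.1, -2.6]
gripper_width: 0.416
grasp_force: 60.5
```

Run:
```python
from plant import manip
from h import *
w=save("wrist","w15",manip);holes(w,"b",.036)
plan(manip,.4637,.3801,.09,.235)
```

```text
outer px [286. 292.] c [0.3422 0.3525] len 0.1746 0.0886 yaw 0.277
hole px [287. 314.] c [0.3202 0.3457] len 0.1284 0.0718 yaw 0.289
hole px [286. 230.] c [0.415 0.37 ] len 0.045 0.0145 yaw -1.334
outer px [288. 171.] c [0.471  0.3811] len 0.0596 0.0585 yaw 0.267
outer px [538. 108.] c [0.5752 0.1844] len 0.078 0.0358 yaw 0.474
outer px [289.  70.] c [0.5547 0.4   ] len 0.1597 0.0691 yaw -1.346
hole px [289.  72.] c [0.5531 0.3996] len 0.1444 0.0613 yaw -1.347
at [0.4617 0.3789 0.1691] yaw 0.234 w 0.413 F [ 0.179   0.9824 -2.7259] g 60.5 t 13.93
3 [[0.7, -0.2, 26.4, -0.0], [0.7, -0.2, 26.4, -0.0], [0.7, -0.2, 26.4, -0.0]]
```

View pics/w15.png

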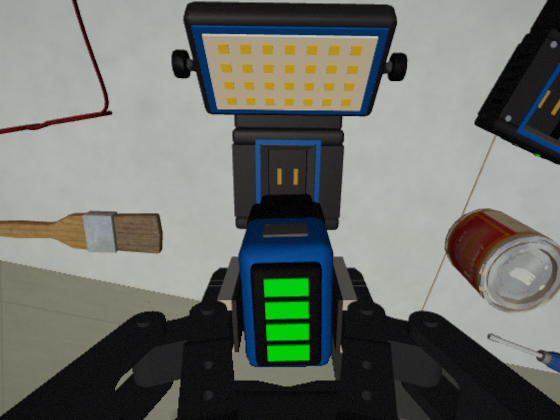

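The full pack, four green bars at (287,320), is held in line with the empty lamp bay, whose trim is centred at u≈288. I'll lower it in.

Call:
move_arm(
  increments=[2,-1,30,0,0,0,0,30,0,0,0,0,20,0,0,0,0,12,0,0,0,0,12,0,0,0,0,8,0,0,0,0,8,0,0,0,0,6,0,0],
)

```text
time: 14.6
tool_pos: [0.4656, 0.3809, 0.0456]
tool_rot: [-0.0, 0.993, 0.116, 0.001]
contact_force: [-0.4, -0.6, -1.7]
gripper_width: 0.41
grasp_force: 60.4
```

Call:
move_arm(
  increments=[0,0,6,0,0,0,0,3,0,0,0,0,0,0,0],
)

```text
time: 14.85
tool_pos: [0.4647, 0.3807, 0.036]
tool_rot: [0.0, 0.993, 0.116, -0.0]
contact_force: [-0.6, -0.1, -1.4]
gripper_width: 0.411
grasp_force: 60.4
```

Call:
move_arm(
  increments=[0,0,3,0,0,0,0,2,0,0,0,0,0,0,0],
)

```text
time: 15.1
tool_pos: [0.4653, 0.3812, 0.0319]
tool_rot: [-0.0, 0.993, 0.116, 0.0]
contact_force: [0.4, -0.5, -2.7]
gripper_width: 0.414
grasp_force: 60.6
```

Call:
move_arm(
  increments=[0,0,2,0,0,0,0,1,0,0,0,0,0,0,0],
)

```text
time: 15.35
tool_pos: [0.4656, 0.3813, 0.0319]
tool_rot: [0.0, 0.993, 0.116, 0.0]
contact_force: [-6.0, -4.4, 12.3]
gripper_width: 0.41
grasp_force: 62.2
```

Call:
move_arm(
  increments=[0,0,-1,0,0.75,0,0,0,0,0.75,0,0,0,0,0.75,0,0,-5,0,0.8,0,0,-30,0,1,0,0,-40,0,1,0,0,-40,0,1,0,0,-20,0,1],
)

```text
time: 16.02
tool_pos: [0.4669, 0.3821, 0.1706]
tool_rot: [-0.002, 0.993, 0.116, 0.003]
contact_force: [1.3, 0.4, 1.6]
gripper_width: 0.997
grasp_force: 0.0
```

Run:
```python
from plant import manip
from h import *
manip.grab_frame("top");w=save("wrist","w16",manip);holes(w,"b");print();holes(w,"b",.036)
plan(manip,.4292,.0149,.155,0)
```

```text
outer px [290. 194.] c [0.4746 0.3826] len 0.0699 0.0467 yaw 0.263
hole px [288. 208.] c [0.4643 0.3813] len 0.0443 0.0262 yaw 0.22
hole px [290. 190.] c [0.4781 0.3834] len 0.057 0.0395 yaw 0.214
outer px [536. 116.] c [0.5713 0.2272] len 0.0696 0.0318 yaw 0.458
outer px [292.  85.] c [0.5516 0.4   ] len 0.1273 0.0541 yaw -1.347
hole px [292.  87.] c [0.5504 0.3993] len 0.1152 0.0482 yaw -1.347

outer px [290. 194.] c [0.4574 0.3782] len 0.0875 0.0584 yaw 0.263
hole px [288. 208.] c [0.4446 0.3766] len 0.0554 0.0328 yaw 0.22
hole px [290. 190.] c [0.4618 0.3793] len 0.0713 0.0495 yaw 0.214
outer px [536. 116.] c [0.5784 0.1837] len 0.0871 0.0398 yaw 0.458
outer px [292.  85.] c [0.5538 0.4   ] len 0.1593 0.0677 yaw -1.347
hole px [292.  87.] c [0.5523 0.3992] len 0.1441 0.0603 yaw -1.347
at [0.4679 0.3828 0.1713] yaw 0.233 w 0.999 F [ 0.3438  1.1476 -0.158 ] g 0.0 t 16.12
10 [[-12.3, 34.9, 1.6, 0.023], [-11.4, 35.2, 1.6, 0.023], [-10.6, 35.4, 1.6, 0.023], [-9.8, 35.7, 1.6, 0.023], [-9.0, 35.9, 1.6, 0.023], [-8.1, 36.1, 1.6, 0.023], [-7.3, 36.3, 1.6, 0.023], [-6.4, 36.4, 1.6, 0.023], [-5.6, 36.6, 1.6, 0.023], [-4.7, 36.7, 1.6, 0.023]]
```

Call:
move_arm(
  increments=[-12,35,0,0.023,1,-11,35,0,0.023,1,-11,35,0,0.023,1,-10,36,0,0.023,1,-9,36,0,0.023,1,-8,36,0,0.023,1,-7,36,0,0.023,1,-7,36,0,0.023,1],
)

```text
time: 16.78
tool_pos: [0.4327, 0.0858, 0.163]
tool_rot: [0.0, 1.0, 0.024, -0.001]
contact_force: [-0.5, -0.0, 0.7]
gripper_width: 1.0
grasp_force: 0.0
```

Call:
move_arm(
  increments=[-6,37,0,0.023,1,-5,37,0,0.023,1,0,0,25,0,1,0,0,25,0,1,0,0,0,0,1,0,0,0,0,1],
)

```text
time: 17.28
tool_pos: [0.4238, 0.0132, 0.1122]
tool_rot: [-0.0, 1.0, 0.001, -0.003]
contact_force: [0.4, -0.7, 0.3]
gripper_width: 0.999
grasp_force: 0.0
```

Run:
```python
from plant import manip
from h import *
w=save("wrist","w17",manip);holes(w,"b",.088)
plan(manip,.4292,.0149,.018,0)
```

```text
outer px [325. 310.] c [ 0.3624 -0.0134] len 0.0728 0.0207 yaw 1.401
outer px [284. 208.] c [0.4339 0.015 ] len 0.0579 0.0331 yaw 0.026
hole px [284. 216.] c [0.4291 0.0147] len 0.0442 0.0259 yaw -0.018
outer px [52. 14.] c [0.5414 0.1358] len 0.047 0.0132 yaw -1.568
at [0.4252 0.0133 0.114 ] yaw 0.003 w 0.997 F [ 0.1593 -0.3144  0.2202] g 0.0 t 17.33
3 [[1.3, -0.5, 32.0, 0.001], [1.3, -0.5, 32.0, 0.001], [1.3, -0.5, 32.0, 0.001]]
```

Call:
move_arm(
  increments=[2,-1,32,0,1,2,0,30,0,1,1,0,20,0,1,0,0,13,0,1,0,0,0,0,1,0,0,0,0,0,0,0,0,0,0,0,0,0,0,0],
)

```text
time: 18.0
tool_pos: [0.4326, 0.014, 0.0216]
tool_rot: [0.0, 1.0, 0.002, 0.002]
contact_force: [-0.0, -0.5, 0.5]
gripper_width: 0.599
grasp_force: 0.0
```

Call:
move_arm(
  increments=[0,0,0,0,0,0,0,0,0,0,0,0,0,0,0,0,0,0,0,0],
)

```text
time: 18.33
tool_pos: [0.4324, 0.014, 0.0212]
tool_rot: [-0.0, 1.0, 0.001, 0.002]
contact_force: [-0.3, 2.3, 6.5]
gripper_width: 0.409
grasp_force: 60.7
```

Call:
move_arm(
  increments=[0,0,-12,0,0,0,0,-20,0,0,0,0,-30,0,0,0,0,-40,0,0,0,0,-40,0,0,0,0,0,0,0,0,0,0,0,0],
)

```text
time: 18.92
tool_pos: [0.4325, 0.0137, 0.1643]
tool_rot: [0.0, 1.0, 0.001, 0.003]
contact_force: [-1.4, -0.2, -2.1]
gripper_width: 0.414
grasp_force: 60.5
```

Run:
```python
from plant import manip
from h import *
plan(manip,.5896,.1597,.17,-.215)
```

```text
at [0.4325 0.0137 0.1643] yaw 0.003 w 0.414 F [-1.3848 -0.2322 -2.1188] g 60.5 t 18.92
6 [[26.3, -24.3, -0.9, 0.036], [25.4, -25.2, -0.9, 0.036], [24.4, -26.1, -0.9, 0.036], [23.5, -27.0, -0.9, 0.036], [22.5, -27.8, -0.9, 0.036], [21.4, -28.6, -0.9, 0.036]]
```

Call:
move_arm(
  increments=[26,-24,0,0.036,0,25,-25,0,0.036,0,25,-26,0,0.036,0,24,-27,0,0.036,0,22,-28,0,0.036,0,21,-29,0,0.036,0,0,0,0,0,0,0,0,0,0,0],
)

```text
time: 19.58
tool_pos: [0.5861, 0.161, 0.1572]
tool_rot: [0.001, 0.994, -0.105, -0.003]
contact_force: [-0.1, 0.4, -3.3]
gripper_width: 0.413
grasp_force: 61.3
```

Run:
```python
from plant import manip
from h import *
w=save("wrist","w18",manip)
plan(manip,.5898,.1597,.09,-.215)
```

```text
at [0.5858 0.1602 0.158 ] yaw -0.212 w 0.41 F [-0.4334 -0.1188 -2.4499] g 61.3 t 19.63
2 [[2.0, -0.2, 34.0, 0.001], [2.0, -0.2, 34.0, 0.001]]
```

Call:
move_arm(
  increments=[2,0,30,0,0,0,0,25,0,0,0,0,18,0,0,0,0,12,0,0,0,0,10,0,0,0,0,8,0,0,0,0,6,0,0,0,0,4,0,0],
)

```text
time: 20.3
tool_pos: [0.5896, 0.1597, 0.0485]
tool_rot: [-0.0, 0.994, -0.106, 0.0]
contact_force: [0.5, -0.0, -2.0]
gripper_width: 0.411
grasp_force: 61.3
```

Call:
move_arm(
  increments=[0,0,5,0,0,0,0,3,0,0,0,0,0,0,0],
)

```text
time: 20.55
tool_pos: [0.5893, 0.1599, 0.0401]
tool_rot: [0.0, 0.994, -0.106, -0.0]
contact_force: [0.1, -0.9, -2.9]
gripper_width: 0.411
grasp_force: 61.3
```

Call:
move_arm(
  increments=[0,0,4,0,0,0,0,3,0,0,0,0,0,0,0],
)

```text
time: 20.8
tool_pos: [0.5897, 0.16, 0.0335]
tool_rot: [-0.0, 0.994, -0.106, 0.0]
contact_force: [0.5, 0.7, -1.7]
gripper_width: 0.41
grasp_force: 61.2
```

Call:
move_arm(
  increments=[0,0,2,0,0,0,0,0,0,0],
)

```text
time: 20.97
tool_pos: [0.59, 0.16, 0.0333]
tool_rot: [-0.0, 0.994, -0.106, 0.0]
contact_force: [-3.5, 0.1, 6.2]
gripper_width: 0.412
grasp_force: 62.1
```

Seated. I'll release, rise and check.

Call:
move_arm(
  increments=[0,0,-1,0,0.75,0,0,0,0,0.75,0,0,0,0,0.75,0,0,-5,0,0.8,0,0,-30,0,1,0,0,-40,0,1,0,0,-40,0,1,0,0,-20,0,1],
)

```text
time: 21.63
tool_pos: [0.5918, 0.1602, 0.1739]
tool_rot: [-0.001, 0.994, -0.106, 0.004]
contact_force: [1.0, 0.0, 1.3]
gripper_width: 1.0
grasp_force: 0.0
```

Run:
```python
from plant import manip
from h import *
manip.grab_frame("top");w=save("wrist","w19",manip);holes(w,"b")
plan(manip,.4555,-.386,.17,-.02)
```

```text
outer px [ 58. 282.] c [0.5648 0.3642] len 0.1222 0.044 yaw -1.365
outer px [291. 194.] c [0.598  0.1571] len 0.072 0.0473 yaw -0.143
hole px [288. 209.] c [0.5877 0.1614] len 0.0441 0.0258 yaw -0.225
hole px [290. 189.] c [0.603  0.1568] len 0.0568 0.0403 yaw -0.161
outer px [288. 121.] c [0.6534 0.1475] len 0.058 0.0253 yaw 1.395
at [0.5931 0.1604 0.1746] yaw -0.213 w 1.0 F [0.8565 0.5477 0.6829] g 0.0 t 21.73
15 [[-1.3, 37.5, 0.3, -0.013], [-1.7, 37.5, 0.3, -0.013], [-2.2, 37.5, 0.3, -0.013], [-2.7, 37.5, 0.3, -0.013], [-3.2, 37.4, 0.3, -0.013], [-3.7, 37.4, 0.3, -0.013], [-4.1, 37.3, 0.3, -0.013], [-4.6, 37.3, 0.3, -0.013], [-5.1, 37.2, 0.3, -0.013], [-5.6, 37.1, 0.3, -0.013], [-6.1, 37.1, 0.3, -0.013], [-6.5, 37.0, 0.3, -0.013], [-7.0, 36.9, 0.3, -0.013], [-7.5, 36.8, 0.3, -0.013], [-8.0, 36.7, 0.3, -0.013]]
```

Call:
move_arm(
  increments=[-1,37,0,-0.013,1,-2,38,0,-0.013,1,-2,37,0,-0.013,1,-3,38,0,-0.013,1,-3,37,0,-0.013,1,-4,37,0,-0.013,1,-4,37,0,-0.013,1,-5,37,0,-0.013,1],
)

```text
time: 22.4
tool_pos: [0.5145, -0.1314, 0.1661]
tool_rot: [-0.0, 0.999, -0.054, -0.001]
contact_force: [0.3, 0.1, 1.0]
gripper_width: 0.997
grasp_force: 0.0
```

Call:
move_arm(
  increments=[-5,37,0,-0.013,1,-6,37,0,-0.013,1,-6,37,0,-0.013,1,-6,37,0,-0.013,1,-7,37,0,-0.013,1,-8,37,0,-0.013,1,-8,37,0,-0.013,1,0,0,0,0,1],
)

```text
time: 23.07
tool_pos: [0.4492, -0.3904, 0.166]
tool_rot: [0.001, 1.0, -0.012, -0.001]
contact_force: [-0.2, -0.1, -0.3]
gripper_width: 0.999
grasp_force: 0.0
```

Call:
move_arm(
  increments=[0,0,20,0,1,0,0,10,0,1,0,0,0,0,1,0,0,0,0,1],
)

```text
time: 23.4
tool_pos: [0.4513, -0.3838, 0.1355]
tool_rot: [-0.001, 1.0, -0.009, -0.001]
contact_force: [-0.8, -0.5, 0.1]
gripper_width: 1.0
grasp_force: 0.0
```

Run:
```python
from plant import manip
from h import *
w=save("wrist","w20",manip);holes(w,"o");print();holes(w,"o",.036)
plan(manip,.4557,-.3858,.03,-.025)
```

```text
outer px [289. 193.] c [ 0.4663 -0.3853] len 0.0923 0.0554 yaw 0.026
hole px [289. 209.] c [ 0.4565 -0.3855] len 0.0681 0.0392 yaw -0.042
hole px [289. 144.] c [ 0.5006 -0.3857] len 0.0496 0.0188 yaw 1.529
outer px [14. 42.] c [ 0.56   -0.2314] len 0.0335 0.0154 yaw -0.266
outer px [419.  58.] c [ 0.5465 -0.4604] len 0.0624 0.0177 yaw -0.08
outer px [159.  59.] c [ 0.5483 -0.3121] len 0.0634 0.016 yaw 0.029

outer px [289. 193.] c [ 0.4473 -0.3852] len 0.1198 0.072 yaw 0.026
hole px [289. 209.] c [ 0.4346 -0.3854] len 0.0885 0.0509 yaw -0.042
hole px [289. 144.] c [ 0.4918 -0.3856] len 0.0644 0.0244 yaw 1.529
outer px [14. 42.] c [ 0.569  -0.1854] len 0.0434 0.0201 yaw -0.266
outer px [419.  58.] c [ 0.5514 -0.4827] len 0.0811 0.023 yaw -0.08
outer px [159.  59.] c [ 0.5538 -0.2901] len 0.0823 0.0208 yaw 0.029
at [ 0.4519 -0.3844  0.1369] yaw -0.017 w 0.999 F [ 0.536   0.5178 -0.1154] g 0.0 t 23.45
3 [[1.3, 0.4, 35.6, 0.003], [1.3, 0.4, 35.6, 0.003], [1.3, 0.4, 35.6, 0.003]]
```

Call:
move_arm(
  increments=[1,1,35,0.01,1,1,0,32,0,1,0,0,25,0,1,0,0,14,0,1,0,0,0,0,1,0,0,0,0,0,0,0,0,0,0,0,0,0,0,0],
)

```text
time: 24.12
tool_pos: [0.4554, -0.3876, 0.0343]
tool_rot: [0.001, 1.0, -0.014, 0.002]
contact_force: [0.7, 2.2, 1.1]
gripper_width: 0.603
grasp_force: 0.5
```

Call:
move_arm(
  increments=[0,0,0,0,0,0,0,0,0,0,0,0,0,0,0,0,0,0,0,0],
)

```text
time: 24.45
tool_pos: [0.4555, -0.3875, 0.0344]
tool_rot: [0.001, 1.0, -0.014, 0.002]
contact_force: [-1.0, 2.5, 5.8]
gripper_width: 0.575
grasp_force: 62.8
```

Call:
move_arm(
  increments=[0,0,-12,0,0,0,0,-20,0,0,0,0,-30,0,0,0,0,-40,0,0,0,0,-40,0,0,0,0,0,0,0,0,0,0,0,0],
)

```text
time: 25.03
tool_pos: [0.4552, -0.3881, 0.1779]
tool_rot: [0.003, 1.0, -0.014, 0.002]
contact_force: [0.3, 0.9, -5.1]
gripper_width: 0.577
grasp_force: 63.2
```

Run:
```python
from plant import manip
from h import *
plan(manip,.432,.015,.175,0)
```

```text
at [ 0.4552 -0.3881  0.1779] yaw -0.028 w 0.577 F [ 0.2982  0.9233 -5.1204] g 63.2 t 25.03
11 [[-3.1, -36.6, 0.3, -0.003], [-3.1, -36.6, 0.3, -0.003], [-3.0, -36.6, 0.3, -0.003], [-2.9, -36.6, 0.3, -0.003], [-2.8, -36.6, 0.3, -0.003], [-2.7, -36.6, 0.3, -0.003], [-2.6, -36.6, 0.3, -0.003], [-2.5, -36.6, 0.3, -0.003], [-2.4, -36.6, 0.3, -0.003], [-2.3, -36.6, 0.3, -0.003], [-2.2, -36.6, 0.3, -0.003]]
```

Call:
move_arm(
  increments=[-3,-37,0,-0.003,0,-3,-37,0,-0.003,0,-3,-37,0,-0.003,0,-3,-37,0,-0.003,0,-3,-37,0,-0.003,0,-3,-36,0,-0.003,0,-3,-36,0,-0.003,0,-2,-36,0,-0.003,0],
)

```text
time: 25.7
tool_pos: [0.4338, -0.0909, 0.1705]
tool_rot: [-0.001, 1.0, -0.002, -0.002]
contact_force: [1.0, -0.1, -4.9]
gripper_width: 0.576
grasp_force: 64.1
```

Call:
move_arm(
  increments=[-2,-37,0,0,0,-2,-37,0,0,0,-2,-36,0,0,0,0,0,0,0,0,0,0,30,0,0,0,0,35,0,0,0,0,30,0,0,0,0,0,0,0],
)

```text
time: 26.37
tool_pos: [0.4227, 0.018, 0.0691]
tool_rot: [-0.001, 1.0, -0.002, -0.009]
contact_force: [-1.9, 0.0, -5.1]
gripper_width: 0.575
grasp_force: 64.7
```

Run:
```python
from plant import manip
from h import *
w=save("wrist","w21",manip)
plan(manip,.432,.015,.0224,0)
```

```text
at [0.4251 0.0176 0.0726] yaw -0.004 w 0.572 F [-0.361   0.0315 -3.1086] g 64.8 t 26.42
2 [[3.4, 1.3, 25.1, -0.002], [3.4, 1.3, 25.1, -0.002]]
```

Call:
move_arm(
  increments=[2,0,18,0,0,0,0,14,0,0,0,0,8,0,0,0,0,5,0,0,0,0,2,0,0,0,0,0,0,0],
)

```text
time: 26.92
tool_pos: [0.4329, 0.0169, 0.032]
tool_rot: [0.0, 1.0, -0.002, 0.0]
contact_force: [-0.2, 0.2, -4.0]
gripper_width: 0.577
grasp_force: 64.9
```

Call:
move_arm(
  increments=[0,0,2,0,0,0,0,0,0,0],
)

```text
time: 27.08
tool_pos: [0.4331, 0.0169, 0.0301]
tool_rot: [0.0, 1.0, -0.002, 0.001]
contact_force: [-0.3, -0.1, -3.6]
gripper_width: 0.577
grasp_force: 64.9
```

Call:
move_arm(
  increments=[0,0,3,0,0,0,0,3,0,0,0,0,0,0,0],
)

```text
time: 27.33
tool_pos: [0.4321, 0.0171, 0.0229]
tool_rot: [-0.0, 1.0, -0.002, -0.0]
contact_force: [0.1, -0.1, -4.6]
gripper_width: 0.576
grasp_force: 64.9
```

Call:
move_arm(
  increments=[0,0,2,0,0,0,0,0,0,0],
)

```text
time: 27.5
tool_pos: [0.4329, 0.0171, 0.0226]
tool_rot: [-0.0, 1.0, -0.002, -0.0]
contact_force: [-4.4, 0.5, 4.4]
gripper_width: 0.571
grasp_force: 65.7
```

Call:
move_arm(
  increments=[0,0,0,0,0.9,0,0,0,0,0.9,0,0,0,0,0.9,0,0,-5,0,1,0,0,-30,0,1,0,0,-40,0,1,0,0,-40,0,1,0,0,-25,0,1],
)

```text
time: 28.17
tool_pos: [0.4342, 0.0168, 0.1664]
tool_rot: [0.0, 1.0, -0.002, 0.003]
contact_force: [1.0, -0.1, 0.2]
gripper_width: 1.004
grasp_force: 0.0
```

Run:
```python
from plant import manip
from h import *
w=save("wrist","w22",manip);holes(w,"o",.088)
plan(manip,.5915,-.1424,.14,.31)
```

```text
outer px [284. 195.] c [0.4374 0.0194] len 0.0802 0.0465 yaw 0.021
hole px [284. 200.] c [0.4339 0.0194] len 0.0679 0.0395 yaw -0.029
outer px [505.  24.] c [ 0.5564 -0.1293] len 0.0694 0.045 yaw -1.403
at [0.4371 0.0165 0.1714] yaw -0.004 w 0.999 F [1.8134 0.346  3.657 ] g 0.0 t 28.22
6 [[25.8, 26.4, 5.2, -0.052], [24.4, 27.7, 5.2, -0.052], [22.9, 28.9, 5.2, -0.052], [21.4, 30.1, 5.2, -0.052], [19.8, 31.2, 5.2, -0.052], [18.1, 32.2, 5.2, -0.052]]
```

Call:
move_arm(
  increments=[26,26,0,-0.052,1,24,28,0,-0.052,1,23,29,0,-0.052,1,21,30,0,-0.052,1,20,31,0,-0.052,1,18,32,15,-0.052,1,0,0,20,0,1,0,0,0,0,1],
)

```text
time: 28.88
tool_pos: [0.5843, -0.1422, 0.1214]
tool_rot: [-0.002, 0.988, 0.152, -0.004]
contact_force: [-1.6, 1.0, -1.2]
gripper_width: 0.998
grasp_force: 0.0
```

Call:
move_arm(
  increments=[0,0,0,0,1],
)

```text
time: 28.97
tool_pos: [0.5849, -0.1413, 0.1246]
tool_rot: [-0.001, 0.988, 0.153, -0.002]
contact_force: [-0.1, 0.9, 0.8]
gripper_width: 1.005
grasp_force: 0.0
```

Run:
```python
from plant import manip
from h import *
w=save("wrist","w23",manip);holes(w,"o");print();holes(w,"o",.036)
plan(manip,.5930,-.1424,.032,.32)
```

```text
outer px [ 40. 293.] c [0.4868 0.0019] len 0.0537 0.0492 yaw -0.3
outer px [480. 301.] c [ 0.5718 -0.2831] len 0.0863 0.039 yaw 1.186
outer px [533. 132.] c [ 0.6827 -0.2587] len 0.0188 0.0138 yaw -1.49
outer px [293. 194.] c [ 0.6024 -0.1393] len 0.0918 0.0555 yaw 0.384
hole px [293. 212.] c [ 0.5932 -0.1425] len 0.0685 0.0396 yaw 0.37
hole px [291. 141.] c [ 0.6356 -0.1275] len 0.049 0.0163 yaw -1.215
outer px [290.  85.] c [ 0.6643 -0.1175] len 0.0652 0.0243 yaw -1.235

outer px [ 40. 293.] c [0.4323 0.0395] len 0.0705 0.0646 yaw -0.3
outer px [480. 301.] c [ 0.5439 -0.3349] len 0.1135 0.0512 yaw 1.186
outer px [533. 132.] c [ 0.6897 -0.3029] len 0.0247 0.0181 yaw -1.49
outer px [293. 194.] c [ 0.5842 -0.1461] len 0.1207 0.0729 yaw 0.384
hole px [293. 212.] c [ 0.5721 -0.1502] len 0.09 0.0521 yaw 0.37
hole px [291. 141.] c [ 0.6278 -0.1305] len 0.0644 0.0214 yaw -1.215
outer px [290.  85.] c [ 0.6656 -0.1173] len 0.0857 0.032 yaw -1.235
at [ 0.5857 -0.1412  0.1263] yaw 0.308 w 0.996 F [-0.4688 -0.2495  0.7094] g 0.0 t 29.02
3 [[2.2, 1.1, 31.4, -0.004], [2.2, 1.1, 31.4, -0.004], [2.2, 1.1, 31.4, -0.004]]
```

View pics/w23.png

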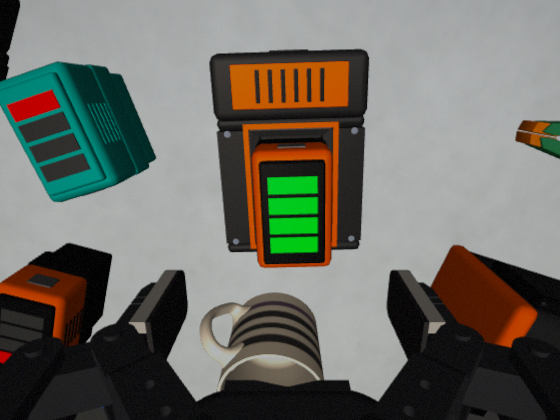

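The full large pack in the charger shows four green bars at (293,212), about 0.03 rad left of the tool's line. The mug below is clear of the path. I'll descend and grip.

Call:
move_arm(
  increments=[2,2,32,-0.03,1,2,1,30,0,1,0,0,20,0,1,0,0,11,0,1,0,0,0,0,1,0,0,0,0,0,0,0,0,0,0,0,0,0,0,0],
)

```text
time: 29.68
tool_pos: [0.5927, -0.1438, 0.0362]
tool_rot: [0.001, 0.986, 0.168, 0.002]
contact_force: [0.2, -0.5, -0.1]
gripper_width: 0.603
grasp_force: 0.3
```

Call:
move_arm(
  increments=[0,0,0,0,0,0,0,0,0,0,0,0,0,0,0,0,0,0,0,0],
)

```text
time: 30.02
tool_pos: [0.5928, -0.1436, 0.0364]
tool_rot: [0.001, 0.986, 0.168, 0.002]
contact_force: [-1.5, 2.2, 7.8]
gripper_width: 0.574
grasp_force: 63.7
```

Gripped at the seated height 0.0364. Next: lift and carry to the radio.

Call:
move_arm(
  increments=[0,0,-12,0,0,0,0,-20,0,0,0,0,-30,0,0,0,0,-40,0,0,0,0,-40,0,0,0,0,0,0,0,0,0,0,0,0],
)

```text
time: 30.6
tool_pos: [0.5928, -0.1441, 0.1797]
tool_rot: [0.002, 0.986, 0.168, 0.003]
contact_force: [-0.2, -0.2, -4.0]
gripper_width: 0.576
grasp_force: 63.6
```

Run:
```python
from plant import manip
from h import *
plan(manip,.4545,-.386,.18,-.022)
```

```text
at [ 0.5928 -0.1441  0.1797] yaw 0.338 w 0.576 F [-0.2128 -0.1774 -4.0137] g 63.6 t 30.6
8 [[-26.3, 22.8, -0.0, 0.045], [-25.3, 24.0, -0.0, 0.045], [-24.2, 25.1, -0.0, 0.045], [-23.0, 26.1, -0.0, 0.045], [-21.8, 27.1, -0.0, 0.045], [-20.6, 28.1, -0.0, 0.045], [-19.3, 29.0, -0.0, 0.045], [-18.0, 29.8, -0.0, 0.045]]
```

Call:
move_arm(
  increments=[-26,23,0,0.045,0,-25,24,0,0.045,0,-24,25,0,0.045,0,-23,26,0,0.045,0,-22,27,0,0.045,0,-21,28,0,0.045,0,-19,29,0,0.045,0,-18,30,0,0.045,0],
)

```text
time: 31.27
tool_pos: [0.4506, -0.3848, 0.172]
tool_rot: [-0.002, 1.0, -0.012, -0.002]
contact_force: [0.9, -0.6, -3.5]
gripper_width: 0.576
grasp_force: 63.6
```

Call:
move_arm(
  increments=[0,0,0,0,0,0,0,0,0,0,0,0,0,0,0],
)

```text
time: 31.52
tool_pos: [0.452, -0.3838, 0.1729]
tool_rot: [-0.002, 1.0, -0.011, -0.001]
contact_force: [-0.1, -0.2, -3.7]
gripper_width: 0.574
grasp_force: 64.2
```

Run:
```python
from plant import manip
from h import *
w=save("wrist","w24",manip)
plan(manip,.4557,-.386,.09,-.022)
```

```text
at [ 0.4526 -0.3835  0.1734] yaw -0.022 w 0.575 F [-0.5317  0.047  -4.0596] g 64.2 t 31.57
3 [[1.0, 0.8, 27.8, 0.0], [1.0, 0.8, 27.8, 0.0], [1.0, 0.8, 27.8, 0.0]]
```

View pics/w24.png

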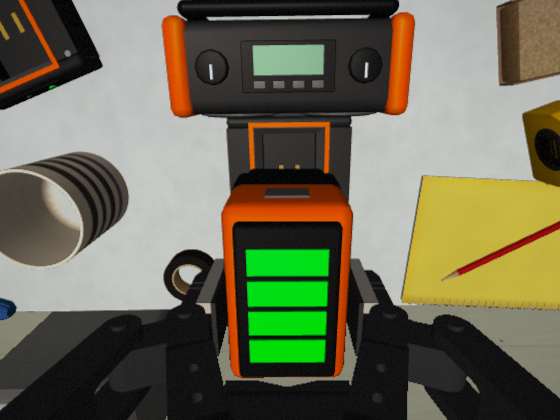

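The pack is over the radio, its bars centred at u≈287 and the bay trim at u≈289. I'll lower it, shifting 2 mm to the right.

Call:
move_arm(
  increments=[1,2,30,0,0,0,0,28,0,0,0,0,20,0,0,0,0,15,0,0,0,0,12,0,0,0,0,8,0,0,0,0,6,0,0,0,0,4,0,0],
)

```text
time: 32.23
tool_pos: [0.4544, -0.3867, 0.0522]
tool_rot: [0.0, 1.0, -0.011, 0.0]
contact_force: [-0.2, -1.0, -3.2]
gripper_width: 0.576
grasp_force: 64.1
```

Call:
move_arm(
  increments=[0,0,4,0,0,0,0,3,0,0,0,0,0,0,0],
)

```text
time: 32.48
tool_pos: [0.4541, -0.387, 0.0454]
tool_rot: [0.0, 1.0, -0.011, 0.0]
contact_force: [-0.8, 0.8, -3.8]
gripper_width: 0.571
grasp_force: 64.1
```

Call:
move_arm(
  increments=[1,0,4,0,0,0,0,3,0,0,0,0,0,0,0],
)

```text
time: 32.73
tool_pos: [0.4548, -0.3868, 0.0379]
tool_rot: [-0.0, 1.0, -0.011, -0.0]
contact_force: [-0.2, 0.1, -3.9]
gripper_width: 0.578
grasp_force: 64.1
```

Call:
move_arm(
  increments=[0,0,3,0,0,0,0,0,0,0],
)

```text
time: 32.9
tool_pos: [0.4554, -0.3874, 0.0364]
tool_rot: [0.0, 1.0, -0.011, 0.0]
contact_force: [-1.5, 1.6, 1.5]
gripper_width: 0.576
grasp_force: 64.7
```

Seated at the expected height. I'll release and rise.

Call:
move_arm(
  increments=[0,0,0,0,0.9,0,0,0,0,0.9,0,0,0,0,0.9,0,0,-5,0,1,0,0,-30,0,1,0,0,-40,0,1,0,0,-40,0,1,0,0,-25,0,1],
)

```text
time: 33.57
tool_pos: [0.4563, -0.3883, 0.1809]
tool_rot: [0.002, 1.0, -0.011, 0.002]
contact_force: [-0.1, -0.8, 0.1]
gripper_width: 1.002
grasp_force: 0.0
```

Run:
```python
from plant import manip
from h import *
manip.grab_frame("top");w=save("wrist","w25",manip);holes(w,"o")
plan(manip,.433,.0185,.175,-.01)
```

```text
outer px [280. 186.] c [ 0.4664 -0.3856] len 0.0928 0.0578 yaw 0.005
hole px [281. 200.] c [ 0.4564 -0.3865] len 0.0673 0.04 yaw -0.048
hole px [280. 181.] c [ 0.4712 -0.3857] len 0.0757 0.052 yaw -0.057
outer px [173.  79.] c [ 0.5487 -0.3114] len 0.0634 0.0149 yaw -0.011
outer px [381.  77.] c [ 0.547  -0.4608] len 0.0633 0.0149 yaw -0.024
outer px [13. 49.] c [ 0.5704 -0.2017] len 0.0543 0.0475 yaw 0.235
at [ 0.4579 -0.39    0.1837] yaw -0.022 w 0.999 F [0.6379 0.9973 0.5142] g 0.0 t 33.67
11 [[-3.1, -37.1, 0.8, -0.001], [-3.0, -37.1, 0.8, -0.001], [-3.0, -37.1, 0.8, -0.001], [-3.0, -37.1, 0.8, -0.001], [-2.9, -37.1, 0.8, -0.001], [-2.9, -37.1, 0.8, -0.001], [-2.8, -37.1, 0.8, -0.001], [-2.8, -37.1, 0.8, -0.001], [-2.8, -37.1, 0.8, -0.001], [-2.7, -37.1, 0.8, -0.001], [-2.7, -37.1, 0.8, -0.001]]
```

Call:
move_arm(
  increments=[-3,-37,0,0,1,-3,-37,0,0,1,-3,-37,0,0,1,-3,-37,0,0,1,-3,-37,0,0,1,-3,-37,0,0,1,-3,-37,0,0,1,-3,-37,0,0,1],
)

```text
time: 34.33
tool_pos: [0.4369, -0.0888, 0.1749]
tool_rot: [-0.0, 1.0, -0.011, -0.0]
contact_force: [1.4, 0.7, -0.5]
gripper_width: 1.006
grasp_force: 0.0
```

Call:
move_arm(
  increments=[-3,-37,0,0,1,-3,-37,0,0,1,-2,-37,0,0,1,0,0,20,0,1,0,0,25,0,1,0,0,0,0,1,0,0,0,0,1],
)

```text
time: 34.92
tool_pos: [0.4306, 0.0209, 0.1288]
tool_rot: [-0.0, 1.0, -0.011, -0.002]
contact_force: [0.6, -0.6, -0.1]
gripper_width: 0.997
grasp_force: 0.0
```

Run:
```python
from plant import manip
from h import *
w=save("wrist","w26",manip);holes(w,"o",.088)
plan(manip,.4325,.0185,.023,-.01)
```

```text
outer px [289. 203.] c [0.4379 0.0192] len 0.0805 0.0466 yaw 0.04
hole px [290. 210.] c [0.434  0.0187] len 0.0686 0.0399 yaw 0.049
outer px [520.  21.] c [ 0.5453 -0.1136] len 0.0406 0.0298 yaw -1.432
at [0.4318 0.0205 0.1304] yaw -0.023 w 1.003 F [ 0.3818 -0.258  -0.0647] g 0.0 t 34.97
3 [[0.2, 0.7, 35.8, -0.004], [0.2, 0.7, 35.8, -0.004], [0.2, 0.7, 35.8, -0.004]]
```

Call:
move_arm(
  increments=[0,2,35,-0.02,1,0,0,32,0,1,0,0,25,0,1,0,0,13,0,1,0,0,0,0,1,0,0,0,0,0,0,0,0,0,0,0,0,0,0,0],
)

```text
time: 35.63
tool_pos: [0.4341, 0.0182, 0.0279]
tool_rot: [0.0, 1.0, -0.001, 0.002]
contact_force: [-1.0, -0.8, -0.3]
gripper_width: 0.606
grasp_force: 0.0
```

Call:
move_arm(
  increments=[0,0,0,0,0,0,0,0,0,0,0,0,0,0,0,0,0,0,0,0],
)

```text
time: 35.97
tool_pos: [0.4344, 0.0185, 0.0281]
tool_rot: [0.0, 1.0, -0.001, 0.002]
contact_force: [0.5, 1.4, 6.7]
gripper_width: 0.572
grasp_force: 63.6
```

Call:
move_arm(
  increments=[0,0,-12,0,0,0,0,-20,0,0,0,0,-30,0,0,0,0,-40,0,0,0,0,-40,0,0,0,0,0,0,0,0,0,0,0,0],
)

```text
time: 36.55
tool_pos: [0.4337, 0.0184, 0.1704]
tool_rot: [0.0, 1.0, -0.001, 0.003]
contact_force: [-0.4, 0.3, -5.0]
gripper_width: 0.571
grasp_force: 63.5
```

Run:
```python
from plant import manip
from h import *
plan(manip,.5905,-.1424,.18,.34)
```

```text
at [0.4337 0.0184 0.1704] yaw -0.002 w 0.571 F [-0.4398  0.3439 -5.0219] g 63.5 t 36.55
6 [[26.2, 26.7, -1.6, -0.057], [24.6, 28.2, -1.6, -0.057], [23.0, 29.5, -1.6, -0.057], [21.3, 30.8, -1.6, -0.057], [19.5, 32.0, -1.6, -0.057], [17.6, 33.0, -1.6, -0.057]]
```

Call:
move_arm(
  increments=[26,27,-5,-0.057,0,25,28,-5,-0.057,0,23,29,0,-0.057,0,21,31,0,-0.057,0,19,32,0,-0.057,0,18,33,0,-0.057,0,0,0,0,0,0,0,0,0,0,0],
)

```text
time: 37.22
tool_pos: [0.5872, -0.1425, 0.1728]
tool_rot: [-0.002, 0.986, 0.168, -0.003]
contact_force: [-1.1, -0.0, -4.2]
gripper_width: 0.571
grasp_force: 64.4
```

Call:
move_arm(
  increments=[0,0,0,0,0],
)

```text
time: 37.3
tool_pos: [0.5868, -0.1412, 0.1742]
tool_rot: [-0.002, 0.986, 0.169, -0.002]
contact_force: [-0.2, 0.6, -3.9]
gripper_width: 0.573
grasp_force: 64.4
```

Run:
```python
from plant import manip
from h import *
w=save("wrist","w27",manip)
plan(manip,.5934,-.1424,.1,.34)
```

```text
at [ 0.587  -0.1409  0.1752] yaw 0.34 w 0.569 F [ 0.3586  0.6711 -3.8052] g 64.4 t 37.35
2 [[2.7, 1.8, 37.6, -0.0], [2.7, 1.8, 37.6, -0.0]]
```

View pics/w27.png

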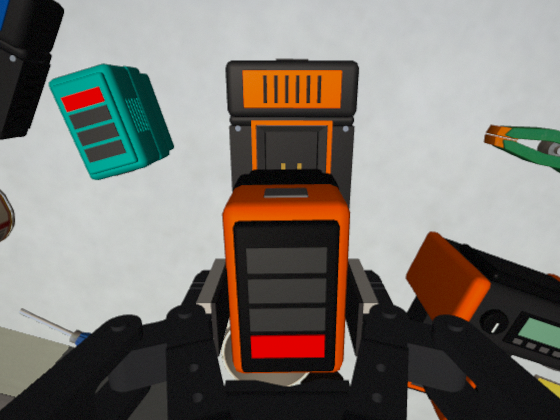

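The flat large pack, red bar at (287,346), is in line with the orange charger bay, whose trim is centred at u≈291. I'll shift 2 mm right and lower it.

Call:
move_arm(
  increments=[2,2,30,0,0,2,0,28,0,0,0,0,20,0,0,0,0,15,0,0,0,0,10,0,0,0,0,8,0,0,0,0,6,0,0,0,0,4,0,0],
)

```text
time: 38.02
tool_pos: [0.5932, -0.1422, 0.0566]
tool_rot: [0.0, 0.986, 0.169, 0.0]
contact_force: [0.9, 0.4, -4.7]
gripper_width: 0.573
grasp_force: 64.4
```

Call:
move_arm(
  increments=[0,0,4,0,0,0,0,3,0,0,0,0,0,0,0],
)

```text
time: 38.27
tool_pos: [0.5931, -0.1424, 0.0493]
tool_rot: [-0.0, 0.986, 0.169, -0.0]
contact_force: [0.2, -0.4, -4.0]
gripper_width: 0.57
grasp_force: 64.4
```

Call:
move_arm(
  increments=[0,0,4,0,0,0,0,3,0,0,0,0,0,0,0],
)

```text
time: 38.52
tool_pos: [0.5927, -0.1424, 0.0418]
tool_rot: [-0.0, 0.986, 0.169, -0.0]
contact_force: [-0.7, 0.3, -3.8]
gripper_width: 0.569
grasp_force: 64.4
```

Call:
move_arm(
  increments=[0,0,3,0,0,0,0,0,0,0],
)

```text
time: 38.68
tool_pos: [0.5936, -0.1427, 0.0402]
tool_rot: [0.0, 0.986, 0.169, 0.0]
contact_force: [-1.7, 0.3, -0.1]
gripper_width: 0.571
grasp_force: 64.8
```

Call:
move_arm(
  increments=[0,0,1,0,0,0,0,0,0,0.9,0,0,0,0,0.9,0,0,0,0,0.9,0,0,-5,0,1,0,0,-30,0,1,0,0,-40,0,1,0,0,-40,0,1],
)

```text
time: 39.35
tool_pos: [0.592, -0.1421, 0.1536]
tool_rot: [-0.001, 0.986, 0.169, -0.001]
contact_force: [0.7, -0.5, 0.6]
gripper_width: 0.997
grasp_force: 0.0
```

Call:
move_arm(
  increments=[-30,0,-40,0,1,-30,0,0,0,1,0,0,0,0,1,0,0,0,0,1],
)

```text
time: 39.68
tool_pos: [0.541, -0.1612, 0.1878]
tool_rot: [0.0, 0.986, 0.168, 0.001]
contact_force: [0.7, 0.7, -0.4]
gripper_width: 0.995
grasp_force: 0.0
```

Run:
```python
from plant import manip
from h import *
w=save("wrist","w28",manip);holes(w,"o");print();holes(w,"o",.036)
t=save("top","t28",manip);a=load("top0")["image"];b=t["image"]
for n,(u,v) in(("mug",(347,237)),("tin",(207,238))):
    A=a[v-28:v+28,u-28:u+28];B=b[v-40:v+40,u-40:u+40];m=cv2.minMaxLoc(cv2.matchTemplate(B,A,cv2.TM_CCOEFF_NORMED));print(n,m[1],m[3])
print(manip.state()["tool_pos"],manip.state()["contact_force"])
s=load("scene0")["image"]
cv2.imwrite("pics/d28.png",np.hstack([cv2.resize(b[120:270,60:480],(800,286))]))
```

```text
outer px [488. 318.] c [ 0.4944 -0.3697] len 0.0687 0.0299 yaw 1.548
outer px [436. 239.] c [ 0.5465 -0.2907] len 0.0756 0.0627 yaw -0.07
outer px [287. 119.] c [ 0.5967 -0.1418] len 0.083 0.0584 yaw 0.375
hole px [286. 124.] c [ 0.5931 -0.1418] len 0.0683 0.0397 yaw 0.314
hole px [286. 118.] c [ 0.5972 -0.1412] len 0.0764 0.0522 yaw 0.307
outer px [286.  26.] c [ 0.657  -0.1197] len 0.0684 0.0253 yaw -1.243

outer px [488. 318.] c [ 0.4657 -0.4259] len 0.0852 0.0371 yaw 1.548
outer px [436. 239.] c [ 0.5302 -0.328 ] len 0.0938 0.0777 yaw -0.07
outer px [287. 119.] c [ 0.5924 -0.1434] len 0.1029 0.0724 yaw 0.375
hole px [286. 124.] c [ 0.588  -0.1434] len 0.0846 0.0492 yaw 0.314
hole px [286. 118.] c [ 0.593  -0.1426] len 0.0947 0.0647 yaw 0.307
outer px [286.  26.] c [ 0.6671 -0.116 ] len 0.0848 0.0314 yaw -1.243
mug 0.23899738490581512 (1, 2)
tin 0.9970125555992126 (12, 12)
[ 0.5412 -0.1605  0.1861] [-0.0515 -0.6566 -0.2919]
```

View pics/d28.png

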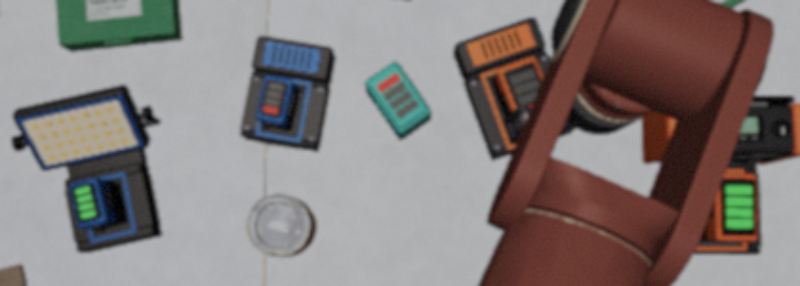

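The top view shows a full pack in the lamp (85,203) and in the radio (738,207), and flat packs in both chargers. The tin hasn't moved. The arm hides the mug, but it was never touched. All four packs measure within 3 mm of their bays, so I'm handing in.

```bash
python3 -c "
from plant import manip
print(manip.job_done())"
```

```text
the job is handed in; nothing more can be done
None
```

The job is handed in, with no verdict shown: the full packs are in the radio and lamp, the flat ones in their chargers, each measured within about 3 mm of its bay centre. The tin has not moved; the arm hid the mug in the last top view, but nothing indicated it was touched. My first grasp closed on top of the lamp pack and nudged it, and it settled back upright.

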